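# Pack the potter's tool tray and lock its keeper one hole on

### The job

Lay the brush and the spatula flat in the tray, heads towards the end with the keeper bar: the spatula in the compartment next to the aluminium tube, the brush in the other, and let go of both. Then lift the black lock plunger, slide the keeper section to the next (middle) hole so that its bar stands over the tools' heads, and lower the pin fully home. Finish while still gripping the plunger knob with the pin home; leave everything else on the table where it is.

Things in the scene. Friction and masses are not known exactly. Their poses are not given: they have to be found in the camera images.
- tray: tool tray (grey base, dark wooden walls) fixed to the table. Origin: plan centre of its two compartments, on the table top. x runs along the compartments to the end where the keeper bar is parked, y across, z up. Compartment floor at z 5 mm; each is 220 mm long (x -110 to 110), 76 mm wide, walls 4 mm thick, tops at z 18 mm. A fixed aluminium tube runs along its -y side
- spatula_bay (a point): centre of the floor of the compartment next to the tube (tray y -40 mm); the spatula goes here. Axes as the tray's
- brush_bay (a point): centre of the floor of the compartment away from the tube (tray y +40 mm); the brush goes here. Axes as the tray's
- start_hole (a point): mouth of the 14 mm hole where the pin sits at the start (tray x 75, y -114 mm), on the top face of the aluminium tube, which is 30 mm wide, 180 mm long, its top 40 mm above the table
- next_hole (a point): mouth of the next (middle) 14 mm hole, 50 mm from the start hole along the tray's -x; on the tube's top face. The third hole is another 50 mm on and is not wanted
- knob (a point): grip centre of the lock plunger's black knob, 81 mm above the table when home: upright round stem, 24 mm diameter, from 15 mm below the point to 13 mm above, then a flange 34 mm in diameter, 8 mm thick. The sleeve's flat top is 30 mm below the point, a boss 20 mm in diameter and 11 mm high on it. Moves with knob and section: lift it to pull the pin, move it along the tube to slide
- plunger (a joint): lift of the lock plunger (m): 0 = pin fully home, at most 0.018. The 11 mm round-nosed pin reaches 11 mm into the tube and clears its top above 0.011. A spring pushes it down, 4 N when home to 7.6 N at full lift. Between holes the pin rides on the tube at 0.011; in a hole it has 1.5 mm of play each way
- keeper (a joint): slide of the keeper section (sleeve, plunger and bar) along the tube (m): 0 = start hole, 0.05 = next hole, 0.10 = third hole; grows towards the tray's -x; about 1.5 N of friction; blocked while the pin is in a hole
- keeper_bar (a point): middle of the top of the keeper bar: steel, 16 mm wide, 205 mm long, lying across both compartments, underside at 37 mm, top at 47 mm above the table, fixed to the sliding section 62 mm to the +x side of the pin. Parked it is past the compartments' end wall (tray x 137 mm); one hole on, it is over the tools' heads
- brush_mid (a point): grasp centre of the brush's round wooden handle (20 mm diameter), half-way up, 10 mm above what it lies on. x along the brush to the bristles, z up. The brush is 190 mm long: handle from 70 mm behind this point to 25 mm ahead, then a ferrule 42 mm wide, 20 mm thick, and bristles 39 mm wide, to 120 mm ahead. About 80 g
- brush_tip (a point): end of the brush's bristles, on its centre line, 10 mm above its underside
- spatula_mid (a point): grasp centre of the spatula's flat wooden handle (18 mm wide, 14 mm thick), half-way up, 7 mm above what it lies on. x along the spatula to its blade, z up. The spatula is 190 mm long: handle from 70 mm behind this point to 35 mm ahead, then a short neck and a thin steel blade 70 mm long, 44 mm wide, to 120 mm ahead. About 90 g
- spatula_tip (a point): end of the spatula's blade, on its centre line, 2.5 mm above its underside
- glaze_pot: bystander, leave alone: small glazed-glass jar, 34 mm diameter, 65 mm high, between the two tools; origin at the centre of its underside
- green_jar: bystander, leave alone: jar, 72 mm diameter, 120 mm high, beyond the tools; origin at the centre of its underside
- bisque_bowl: bystander, leave alone: terracotta bowl, 100 mm across, 50 mm high, to the right; origin at the centre of its underside
- clay_cup: bystander, leave alone: pale cup, 72 mm across, 85 mm high, to the left; origin at the centre of its underside
- test_tile: bystander, leave alone: flat tile, 60 x 60 x 8 mm, beyond the tools; origin at the centre of its underside
- trim_weight: bystander, leave alone: round steel weight, 50 mm diameter, 40 mm high, to the right, near the robot; origin at the centre of its underside
Not all that is in view belongs to the job. What is shaped like the part that bears spatula_mid but orange or red is not meant.

How it is judged:
By the outcome, as a careful person would: the job done as asked, in the order asked, and still so for the second after the job is handed in, while the arm keeps its last pose, push and grip.
It also fails if it takes over 72 s, if anything falls off the work surface, if the arm or the gripper's body presses on something with over 40 N, if the wrist force passes 120 N, or if a joint passes its speed limit or range.

### The arm

A 6-joint arm with a two-finger parallel gripper is mounted at the origin on the work surface. World frame = base frame: x ahead of the robot, y to its left, z up, the work surface at z = 0. Lengths are in mm, angles in rad, forces in N, time in s.
With the tool pointing down it reaches from about 350 to 975 mm from the base axis. Payload 7.1 kg.
Tool frame: the origin (TCP) lies midway between the tips of the shut fingers; the grasp point (between the pads) lies 19 mm behind it (ctrl.hold_point_z is the distance from the TCP to the grasp point, in mm); z points along the fingers, y is the direction in which the jaws open and shut (so a half turn about z gives the same grasp; the last joint's range is limited). The gripper opens to 88 mm and grips with 3 to 60 N. Pads are 20 mm wide; open, the fingers measure 115 mm over their backs; the gripper's body (75 mm by 178 mm) begins 61 mm behind the grasp point.
Start: joints at [-1.163, 0.423, 1.63, -0, 1.089, -0.019], TCP at [258.74, -568.91, 193.275] pointing down, gripper open.
Joint ranges: [-3, 3], [-0.9, 2.11], [0.09, 2.58], [-1.31, 4.45], [0.11, 2.69], [-2.54, 2.54]. Speed limits (rad/s): [2.39, 2.39, 3.01, 3.14, 3.14, 3.14].

### API

Orientations are given as a rotation vector (axis times angle).
In Python, from workcell import ctrl, eyes gives the robot as it stands.
- The arm moves only by the tool move_arm, never from a script. Its argument "deltas" is a list of rows, each a list of 6 numbers: the shift along the tool's x, y, z in mm, then the turn, a rotation vector about the tool's x, y, z in rad. A call has 1 to 5 rows; each row shifts and turns the pose as measured when the row begins, along the tool's axes as they then stand; what a row does not reach is not made up. A row lasts 1/12 s, in which the tool goes at most 41.7 mm and 7.16 degrees, less where a joint would pass 70% of its speed; a pose out of reach is approached as far as the arm can. A call is refused whole if a number of a shift passes 41.7 or a number of a turn 0.125, either way. A call with a gripper value outside its range is refused whole. "hand" is the closure, from -1 (fully open) to 1 (shut), set as the call begins (left out, the last holds). The fingers move at their own pace and stop on an object; the grip force is fixed at half the most. Time passes only in rows, so rows that do not move let the fingers close. It gives the time, the measured TCP pose, the force and the opening at its end, in the units of the state.
- ctrl.get_obs(): the state, without advancing time (a new reading comes with each control period).
- eyes.get_image(name): name is "side" or "top" or "wrist"; returns a dict with "frame" (384x512x3 uint8, red, green, blue), "range_z" (384x512 float32, mm along the optical axis (not along the pixel's ray), 0 where there is no reading), "fx", "fy", "cx", "cy" (pixels), "cam_to_world" (4x4, takes a point from camera to world coordinates). Camera axes: x right, y down, z forward; pixel columns grow to the right and rows downward; lengths in mm; the calibration is good to about 2 mm. The wrist camera is an equidistant fisheye: a pixel r from the principal point sees the ray r / f radians off the axis. A picture is of the moment at which its call begins.
- ctrl.close_job(): hands the job in, once; it reports no verdict.
The state is a dict: "t": time; "qpos": joint angles; "qvel": joint speeds; "joint_torque": joint torques, N m; "ee_pos": TCP position; "orientation": TCP orientation; "ft_force": force on the tool from outside, world axes, zero at the start; "moment": the same for the moment, N m; "width": finger opening in mm.
Only numpy, scipy, OpenCV 4.12 (cv2) and the standard library are available. Lean on these libraries where they do the work, as an engineer would, in place of code of your own. Each camera call takes 0.05 s, during which the arm holds its last target.

## Working session

There is one attempt and no reset: what is moved stays moved. The work goes in short steps, Python scripts to look and compute and a tool call to move; the robot and the scene stay as the last step left them, time stands still between calls to the robot, and variables do not carry over. Pictures are saved under pics/ and viewed, and the job is handed in when it is done.

Besides the shell and the picture viewer there is one more tool, called after "Request:" by a JSON object that holds its "op" and its "data", one argument or row to a line. move_arm: Moves the arm, as the interface text tells. Its arguments: {"type":"object","properties":{"deltas":{"type":"array"},"hand":{"type":"number"}},"required":["deltas"]}

```bash
ls; mkdir -p pics
python3 - <<'E'
from workcell import ctrl, eyes
import cv2,numpy as np
for n in ["side","top"]:
    d=eyes.get_image(n); cv2.imwrite(f"pics/{n}0.png",cv2.resize(d["frame"][:,:,::-1],(800,600),interpolation=cv2.INTER_CUBIC))
    np.savez(f"{n}0.npz",**d); print(n,d["fx"],d["cx"],d["cy"],d["cam_to_world"].round(3).tolist())
o=ctrl.get_obs(); print(o, ctrl.hold_point_z)
E
```

```text
pics
side 418.391961504717 264.7397093272904 184.64572524281706 [[-0.91, -0.289, 0.297, 67.923], [-0.414, 0.656, -0.631, 934.028], [-0.013, -0.697, -0.717, 1154.278], [0.0, 0.0, 0.0, 1.0]]
top 444.26749288419643 256.52840503085366 195.2541257317274 [[0.018, -0.979, 0.205, 242.4], [-1.0, -0.019, -0.003, -24.798], [0.007, -0.205, -0.979, 1409.713], [0.0, 0.0, 0.0, 1.0]]
{'t': 0.1, 'qpos': array([-1.16296824e+00,  4.23772852e-01,  1.63059419e+00,  1.46933945e-05,
        1.08860370e+00, -1.89778410e-02]), 'qvel': array([ 0.00135565, -0.00213545, -0.00286265, -0.00088761, -0.00268681,
        0.00048431]), 'joint_torque': array([ 6.22480784e-04, -5.45608628e+01, -2.74323159e+01,  6.44782512e-02,
        1.88074802e-02,  4.29431168e-06]), 'ee_pos': array([ 258.55530129, -568.42146365,  192.58181371]), 'orientation': array([-3.06900670e+00, -6.65050768e-01,  3.97995549e-04]), 'ft_force': array([-0.19197704,  0.25450539, -0.28615277]), 'moment': array([-0.00227041,  0.00645088,  0.0407378 ]), 'width': 87.97396726405957} 18.700000000000003
```

View pics/side0.png

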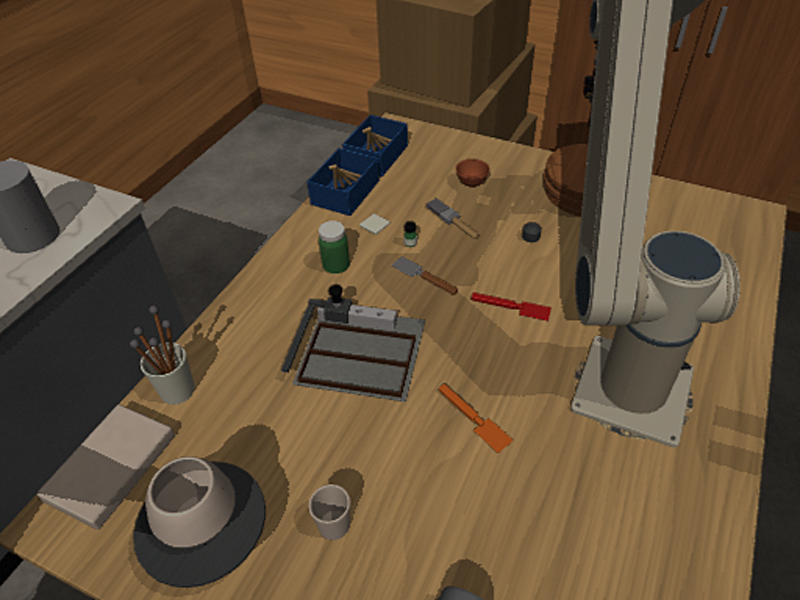

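View pics/top0.png

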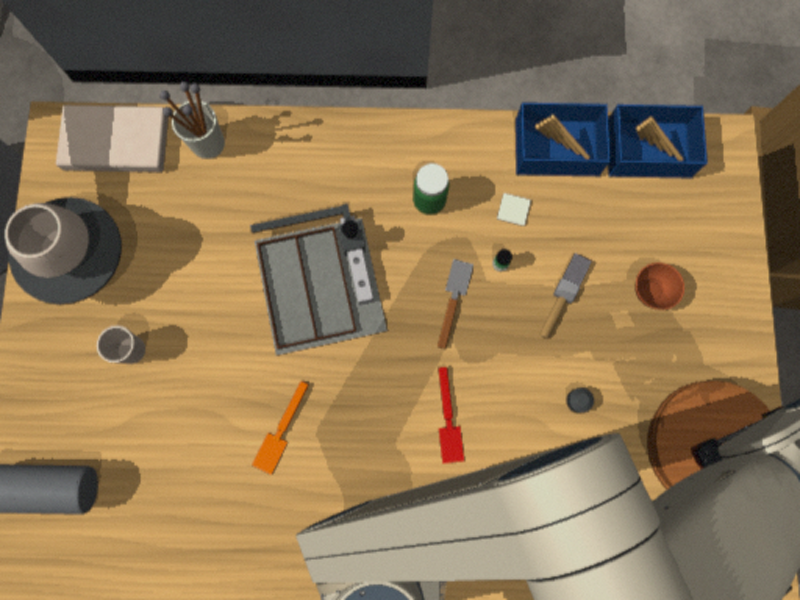

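The side view shows the spatula at about (425,275), the brush at (452,218) and the tray at (360,345). In the top view they are at (455,305), (568,295) and (315,280), with the keeper bar at the tray's far end, about (300,218). Next I'll enlarge crops of both.

```bash
cat > h.py <<'E'
import numpy as np,cv2
from workcell import ctrl, eyes
from scipy.spatial.transform import Rotation as R
def crop(d,x0,y0,w,h,s,fn):
    im=d["frame"][y0:y0+h,x0:x0+w,::-1]; im=cv2.resize(im,None,fx=s,fy=s,interpolation=cv2.INTER_CUBIC)
    for k in range(0,w,10):
        cv2.line(im,(k*s,0),(k*s,4 if k%50 else 12),(0,0,255),1)
        if k%20==0: cv2.putText(im,str(x0+k),(k*s,18),0,.35,(0,0,255),1)
    for k in range(0,h,10):
        cv2.line(im,(0,k*s),(6,k*s),(0,0,255),1)
        if k%20==0: cv2.putText(im,str(y0+k),(8,k*s+4),0,.35,(0,0,255),1)
    cv2.imwrite(fn,im)
def ray(d,u,v):
    # top/side pinhole ; pixel -> origin,dir
    c=np.array([(u-d["cx"])/d["fx"],(v-d["cy"])/d["fy"],1.0]); M=np.array(d["cam_to_world"])
    return M[:3,3],M[:3,:3]@c
def atz(d,u,v,z):
    o,r=ray(d,u,v); return (o+r*(z-o[2])/r[2])
E
python3 - <<'E'
from h import *
t=dict(np.load("top0.npz")); s=dict(np.load("side0.npz"))
crop(t,155,120,100,110,7,"pics/c1.png"); crop(t,270,150,120,80,6,"pics/c2.png")
crop(s,170,170,110,95,7,"pics/c3.png"); crop(s,240,120,80,80,7,"pics/c4.png")
E
```

```text
(no output)
```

View pics/c1.png

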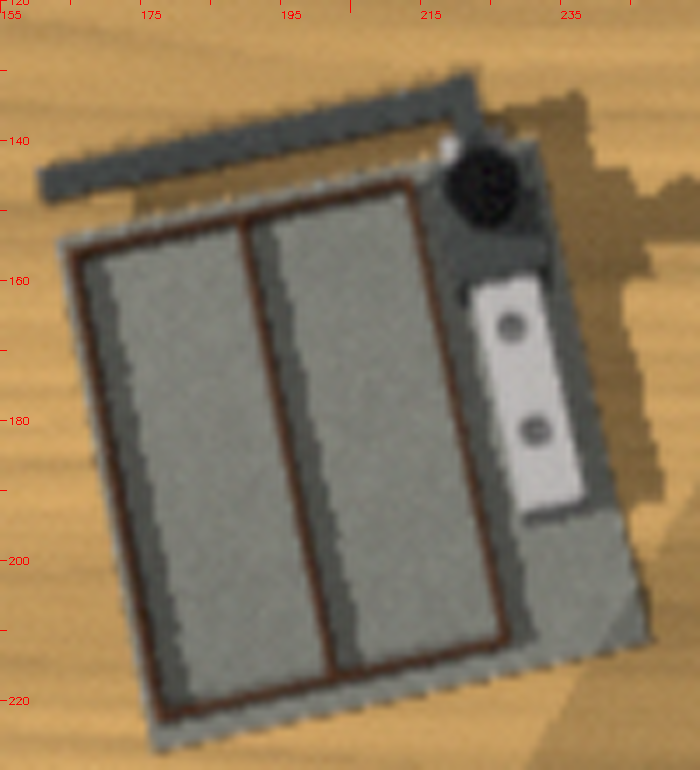

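View pics/c2.png

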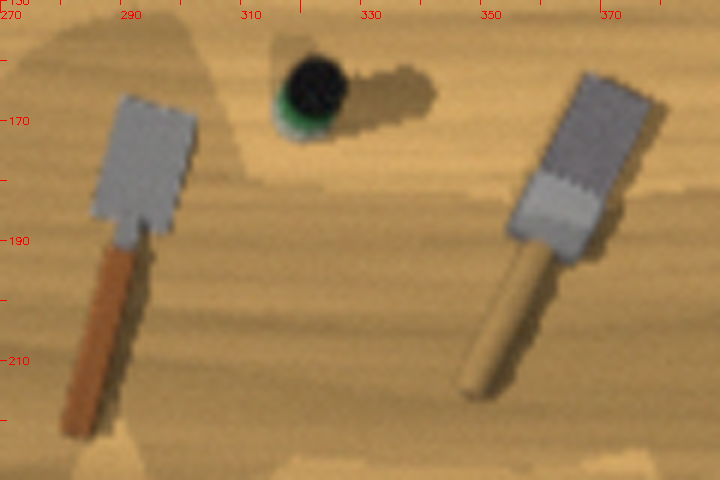

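View pics/c3.png

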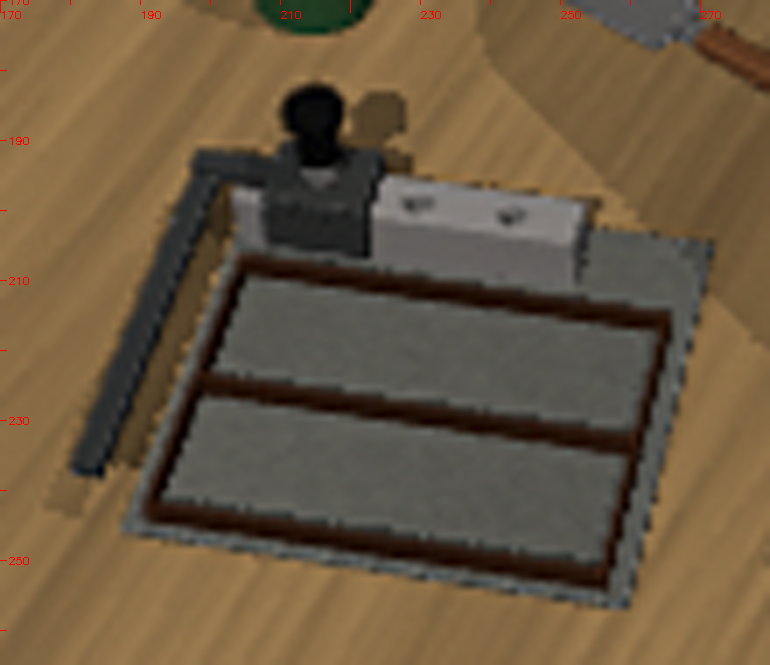

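View pics/c4.png

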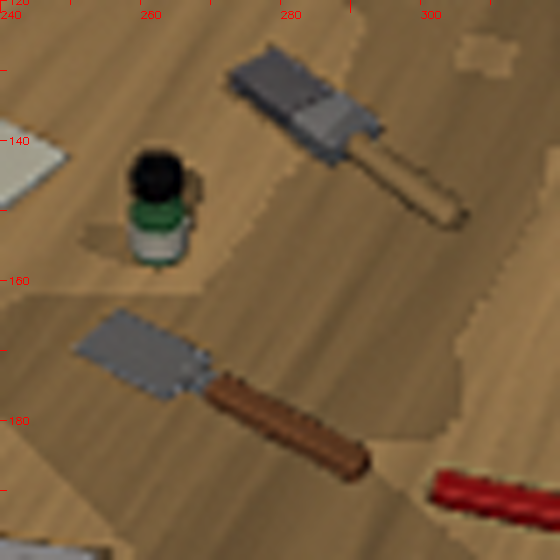

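```bash
cat > fit.py <<'E'
from h import *
from scipy.optimize import least_squares
t=dict(np.load("top0.npz")); s=dict(np.load("side0.npz"))
T=lambda x,y,k,ox,oy:(ox+x/k-.5+.5/k*1,oy+y/k-.5+.5/k)
def proj(d,p):
    M=np.linalg.inv(d["cam_to_world"]); q=M[:3,:3]@p+M[:3,3]; return np.array([d["fx"]*q[0]/q[2]+d["cx"],d["fy"]*q[1]/q[2]+d["cy"]])
def fit(obs,x0):
    def f(x):
        c,sn=np.cos(x[2]),np.sin(x[2]); r=[]
        for d,p,px in obs:
            w=np.array([x[0]+c*p[0]-sn*p[1],x[1]+sn*p[0]+c*p[1],p[2]]); r+=list(proj(d,w)-px)
        return r
    o=least_squares(f,x0,loss="soft_l1"); print(o.x.round(3),np.round(o.fun,1).tolist()); return o.x
A=lambda x,y:T(x,y,7,155,120)
B=lambda x,y:T(x,y,6,270,150)
C=lambda x,y:T(x,y,7,170,170)
D=lambda x,y:T(x,y,7,240,120)
to=[(t,(114,82,18),A(68,250)),(t,(114,-82,18),A(413,180)),(t,(-114,-82,18),A(510,645)),(t,(-114,82,18),A(157,722)),(t,(25,-114,40),A(511,327)),(t,(-25,-114,40),A(536,430))]
so=[(s,(114,-82,18),C(240,255)),(s,(-114,-82,18),C(670,312)),(s,(-114,82,18),C(608,575)),(s,(114,82,18),C(145,515)),(s,(25,-114,40),C(418,204)),(s,(-25,-114,40),C(512,216))]
for o in(to,so,to+so): fit(o,[550,100,0.2])
st=[(t,(120,22,3),B(122,95)),(t,(120,-22,3),B(197,118)),(t,(-70,0,10),B(78,436))]
ss=[(s,(120,22,3),D(72,350)),(s,(120,-22,3),D(125,310)),(s,(-70,0,10),D(358,466))]
for o in(st,ss,st+ss): fit(o,[500,-100,-0.2])
st=[(t,(120,19.5,17),B(587,72)),(t,(120,-19.5,17),B(652,105)),(t,(-70,0,10),B(476,395))]
ss=[(s,(120,19.5,17),D(228,75)),(s,(120,-19.5,17),D(272,45)),(s,(-70,0,10),D(458,218))]
for o in(st,ss,st+ss): fit(o,[500,-200,-0.4])
E
python3 fit.py
```

```text
[5.70663e+02 1.68585e+02 2.39000e-01] [-0.4, -0.1, -0.3, -0.6, 0.2, -0.0, -0.3, 0.1, 0.5, 0.2, 0.2, 0.3]
[5.65657e+02 1.73742e+02 2.50000e-01] [-0.3, 0.2, 0.3, 0.1, 0.5, 0.3, -0.3, -0.6, -0.2, -0.1, -0.0, -0.1]
[5.68995e+02 1.69925e+02 2.42000e-01] [-0.9, 0.4, -0.8, -0.2, -0.1, 0.4, -0.6, 0.7, 0.0, 0.6, -0.2, 0.7, -0.3, -1.0, 0.1, -0.8, -0.2, -0.7, -0.6, -2.0, -0.2, -1.1, -0.1, -1.0]
[ 517.319 -129.277   -6.52 ] [-0.2, 0.2, 0.3, -0.4, -0.1, 0.2]
[ 5.13402e+02 -1.21704e+02 -2.69000e-01] [-0.1, -0.3, -0.4, -0.4, 0.5, 0.6]
[ 5.16329e+02 -1.27273e+02 -2.50000e-01] [-0.3, 0.5, 0.2, 0.1, -1.0, 0.4, -0.4, -1.0, -1.0, -1.2, 0.5, -0.8]
[ 537.359 -354.309  -38.145] [0.1, -0.1, 0.2, -0.4, -0.3, 0.5]
[ 5.32646e+02 -3.47092e+02 -4.48000e-01] [-0.4, -0.5, 0.1, 0.1, 0.2, 0.3]
[ 536.205 -353.248  -19.298] [-0.2, 0.2, -0.0, -0.0, -0.6, 0.9, -0.5, -1.5, -0.1, -0.9, -0.0, -0.9]
```

```bash
cat >> h.py <<'E'
def down(yaw):
    c,s=np.cos(yaw),np.sin(yaw); return np.array([[c,s,0],[s,-c,0],[0,0,-1.]])
def plan(p,yaw,n=None,step=38,q=0.5):
    o=ctrl.get_obs(); p0=o["ee_pos"]; R0=R.from_rotvec(o["orientation"]); 
    # nearest half turn
    best=min((down(y) for y in (yaw,)),key=lambda m:(R0.inv()*R.from_matrix(m)).magnitude())
    rv=(R0.inv()*R.from_matrix(best)).as_rotvec(); dp=np.array(p)-p0
    m=max(int(np.ceil(np.linalg.norm(dp)/step)),int(np.ceil(np.linalg.norm(rv)/.115)),1); n=n or m
    print("t",round(o["t"],2),"pos",p0.round(1),"dp",dp.round(1),"rv",rv.round(3),"F",o["ft_force"].round(1),"w",o["width"].round(1))
    for i in range(n):
        Ri=R0*R.from_rotvec(rv*i/n); d=Ri.inv().apply(dp/n)
        print([float(x) for x in np.r_[d.round(1),(rv/n).round(3)]],end=",\n" if i%5==4 else ",")
    print()
E
python3 -c "
from h import *
plan((536,-353,150),-.446)"
```

```text
Traceback (most recent call last):
  File "h.py", line 27, in plan
    print("t",round(o["t"],2),"pos",p0.round(1),"dp",dp.round(1),"rv",rv.round(3),"F",o["ft_force"].round(1),"w",o["width"].round(1))
                                                                                                                 ^^^^^^^^^^^^^^^^
AttributeError: 'float' object has no attribute 'round'
```

```bash
sed -i 's/o\["width"\].round(1)/round(float(o["width"]),1)/' h.py
python3 -c "
from h import *
plan((536,-353,150),-.446)"
```

```text
t 0.1 pos [ 258.6 -568.4  192.6] dp [277.4 215.4 -42.6] rv [-0.001  0.001  0.873] F [-0.2  0.3 -0.3] w 88.0
[34.2, -8.1, 4.3, -0.0, 0.0, 0.087],[33.3, -11.1, 4.3, -0.0, 0.0, 0.087],[32.2, -13.9, 4.3, -0.0, 0.0, 0.087],[30.9, -16.7, 4.3, -0.0, 0.0, 0.087],[29.3, -19.3, 4.3, -0.0, 0.0, 0.087],
[27.5, -21.8, 4.3, -0.0, 0.0, 0.087],[25.5, -24.1, 4.3, -0.0, 0.0, 0.087],[23.3, -26.3, 4.3, -0.0, 0.0, 0.087],[21.0, -28.2, 4.3, -0.0, 0.0, 0.087],[18.4, -29.9, 4.3, -0.0, 0.0, 0.087],
```

Request:
{"op": "move_arm", "data": {
  "deltas": [
    [34,-8,4,0,0,0.087],
    [33,-11,4,0,0,0.087],
    [32,-14,4,0,0,0.087],
    [31,-17,4,0,0,0.087],
    [29,-19,4,0,0,0.087]
  ],
  "hand": -1
}}

```text
t: 0.52
ee_pos: [395.6, -462.6, 170.7]
orientation: [-3.141, 0.056, 0.004]
ft_force: [0.7, 0.3, 0.9]
width: 87.8
```

Request:
{"op": "move_arm", "data": {
  "deltas": [
    [27.5,-22,4,0,0,0.087],
    [25.5,-24,4,0,0,0.087],
    [23,-26,4,0,0,0.087],
    [21,-28,4,0,0,0.087],
    [18,-30,4,0,0,0.087]
  ]
}}

```text
t: 0.93
ee_pos: [541.9, -352.8, 147.7]
orientation: [-3.045, 0.768, 0.009]
ft_force: [-0.2, -0.9, 0.3]
width: 87.8
```

```bash
python3 -c "
from h import *
plan((536,-353,150),-.446)
for n in ['wrist','top']:
  d=eyes.get_image(n); np.savez(n+'1.npz',**d); print(d['fx'],d['cx'],d['cy'],np.round(d['cam_to_world'],3).tolist())
  cv2.imwrite('pics/%s1.png'%n,cv2.resize(d['frame'][:,:,::-1],(800,600),interpolation=cv2.INTER_CUBIC))
"
```

```text
t 0.93 pos [ 541.9 -352.8  147.7] dp [-5.9 -0.2  2.3] rv [ 0.     0.006 -0.048] F [-0.2 -0.9  0.3] w 87.8
[-5.1, 3.0, -2.3, 0.0, 0.006, -0.048],
297.3186396354542 250.8711051451726 196.18945350276056 [[-0.473, -0.853, -0.22, 600.944], [-0.881, 0.458, 0.118, -385.5], [0.0, 0.25, -0.968, 338.661], [0.0, 0.0, 0.0, 1.0]]
444.26749288419643 256.52840503085366 195.2541257317274 [[0.018, -0.979, 0.205, 242.4], [-1.0, -0.019, -0.003, -24.798], [0.007, -0.205, -0.979, 1409.713], [0.0, 0.0, 0.0, 1.0]]
```

View pics/wrist1.png

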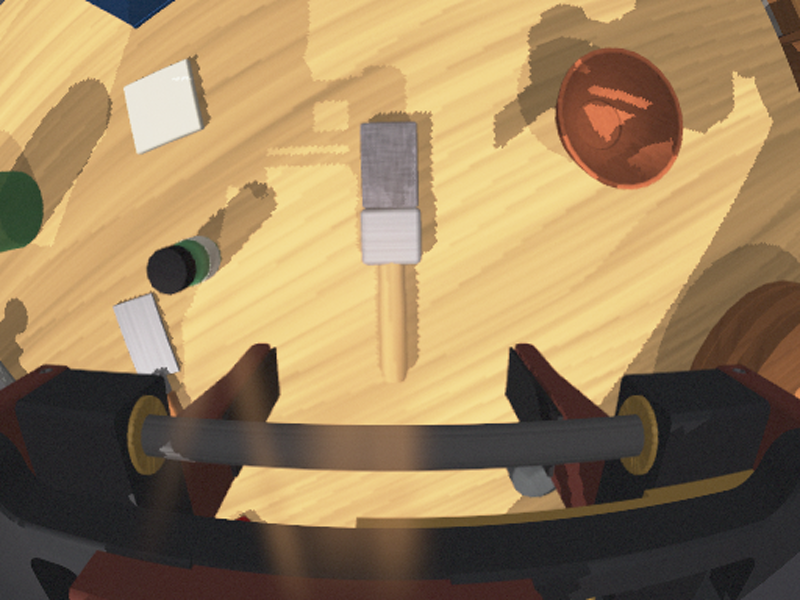

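The wrist view shows the brush almost aligned and centred between the fingers: bristle end at (361–415,123), handle end at (395,381). The pot is at (175,268). Now I'll turn these pixels into positions.

```bash
cat >> h.py <<'E'
def wat(d,u8,v8,z):
    # wrist pixel in 800x600 view -> world at height z
    u=(u8+.5)/1.5625-.5; v=(v8+.5)/1.5625-.5
    x=np.array([u-d["cx"],v-d["cy"]]); r=np.hypot(*x); th=r/d["fx"]
    c=np.array([*(x/r*np.sin(th)),np.cos(th)]); M=np.array(d["cam_to_world"]); w=M[:3,:3]@c; o=M[:3,3]
    return o+w*(z-o[2])/w[2]
def rel(o,p):
    return R.from_rotvec(o["orientation"]).inv().apply(np.array(p)-o["ee_pos"])
E
python3 -c "
from h import *
d=dict(np.load('wrist1.npz'));o=ctrl.get_obs()
for n,u,v,z in [('bl',361,123,19),('br',415,122,19),('hend',395,381,10),('hj',392,264,10),('fl',362,208,20),('fr',419,208,20),('spB',114,307,3),('spB2',154,293,3),('spb3',180,370,3),('pot',197,262,0),('fingL',272,347,148),('fingR',513,347,148)]:
  p=wat(d,u,v,z); print(n,p.round(1),rel(o,p).round(1))
"
```

```text
bl [ 651.8 -388.8   19. ] [113.9 -16.7 127.4]
br [ 635.  -421.3   19. ] [114.3  19.9 127.4]
hend [ 473.4 -319.4   10. ] [-76.2   5.6 137.5]
hj [ 554.2 -360.2   10. ] [ 14.4   3.8 137. ]
fl [ 599.7 -361.4   20. ] [ 55.  -16.5 126.8]
fr [ 581.2 -395.6   20. ] [ 54.8  22.4 126.8]
spB [ 636.6 -136.     3. ] [ -17.9 -232.9  144.4]
spB2 [ 626.6 -179.5    3. ] [  -6.4 -189.8  144.3]
spb3 [ 560.8 -161.5    3. ] [ -72.9 -174.9  144.7]
pot [ 628.2 -226.7    0. ] [  17.2 -148.8  147.1]
fingL [ 566.7 -306.4  148. ] [ -0.7 -49.8  -0.9]
fingR [ 515.9 -400.8  148. ] [-1.2 57.5 -1. ]
```

```bash
python3 -c "
from h import *
plan((537.5,-351,4),-.455,n=6)"
```

```text
t 1.03 pos [ 544.  -350.6  147.1] dp [  -6.5   -0.4 -143.1] rv [-0.001  0.006 -0.033] F [-0.4 -0.3 -0.9] w 87.5
[-0.8, 0.6, 23.9, -0.0, 0.001, -0.005],[-0.8, 0.6, 23.9, -0.0, 0.001, -0.005],[-0.8, 0.6, 23.9, -0.0, 0.001, -0.005],[-0.9, 0.6, 23.9, -0.0, 0.001, -0.005],[-0.9, 0.5, 23.8, -0.0, 0.001, -0.005],
[-0.9, 0.5, 23.8, -0.0, 0.001, -0.005],
```

Request:
{"op": "move_arm", "data": {
  "deltas": [
    [-1,0.5,24,0,0.001,-0.006],
    [-1,0.5,24,0,0.001,-0.006],
    [-1,0.5,24,0,0.001,-0.006],
    [-1,0.5,24,0,0.001,-0.006],
    [-1,0.5,20,0,0.001,-0.006]
  ]
}}

```text
t: 1.45
ee_pos: [541.2, -352.5, 31.7]
orientation: [3.061, -0.693, 0.012]
ft_force: [-0.2, -0.3, -0.9]
width: 87.3
```

```bash
python3 -c "
from h import *
plan((536.5,-351,4),-.455,n=2)"
```

```text
t 1.45 pos [ 541.2 -352.5   31.7] dp [ -4.7   1.5 -27.7] rv [ 0.001 -0.008  0.01 ] F [-0.2 -0.3 -0.9] w 87.3
[-2.6, 0.3, 13.8, 0.001, -0.004, 0.005],[-2.5, 0.3, 13.8, 0.001, -0.004, 0.005],
```

Request:
{"op": "move_arm", "data": {
  "deltas": [
    [-2.5,0,13,0,-0.004,0.003],
    [-2.5,0,10,0,-0.004,0.003],
    [0,0,0,0,0,0]
  ]
}}

```text
t: 1.7
ee_pos: [531.3, -349.5, 2.6]
orientation: [-3.061, 0.702, 0.014]
ft_force: [-0.2, 0.3, 0.5]
width: 87.6
```

```bash
python3 -c "
from h import *
plan((536.5,-351,4),-.455,n=1)"
```

```text
t 1.7 pos [ 531.3 -349.5    2.6] dp [ 5.2 -1.5  1.4] rv [0.001 0.009 0.004] F [-0.2  0.3  0.5] w 87.6
[5.3, -0.9, -1.5, 0.001, 0.009, 0.004],
```

Request:
{"op": "move_arm", "data": {
  "deltas": [
    [5,-1,-1,0,0.005,0],
    [0,0,0,0,0,0]
  ]
}}

```text
t: 1.87
ee_pos: [536.4, -351.6, 4.1]
orientation: [-3.062, 0.703, 0.006]
ft_force: [0.2, 0.8, 1.0]
width: 87.8
```

Request:
{"op": "move_arm", "data": {
  "deltas": [
    [0,0,0,0,0,0],
    [0,0,0,0,0,0],
    [0,0,0,0,0,0],
    [0,0,0,0,0,0],
    [0,0,0,0,0,0]
  ],
  "hand": 1
}}

```text
t: 2.28
ee_pos: [539.7, -353.7, 8.8]
orientation: [3.06, -0.702, 0.006]
ft_force: [0.1, 0.5, 0.2]
width: 58.0
```

```bash
python3 -c "
from h import *
plan((536.5,-351,4),-.455,n=1)"
```

```text
t 2.28 pos [ 539.7 -353.7    8.8] dp [-3.2  2.7 -4.8] rv [ 0.002 -0.004  0.004] F [0.1 0.5 0.2] w 58.0
[-4.1, -1.0, 4.8, 0.002, -0.004, 0.004],
```

Request:
{"op": "move_arm", "data": {
  "deltas": [
    [-3,0,4,0,0,0],
    [0,0,0,0,0,0]
  ]
}}

```text
t: 2.45
ee_pos: [537.3, -352.5, 5.2]
orientation: [3.059, -0.701, 0.007]
ft_force: [-1.3, -0.4, 0.5]
width: 44.4
```

Request:
{"op": "move_arm", "data": {
  "deltas": [
    [-1,0,1,0,0,0],
    [0,0,0,0,0,0],
    [0,0,0,0,0,0],
    [0,0,0,0,0,0],
    [0,0,0,0,0,0]
  ]
}}

```text
t: 2.87
ee_pos: [535.7, -351.6, 3.5]
orientation: [3.06, -0.701, 0.006]
ft_force: [-0.5, -0.0, 0.3]
width: 11.3
```

```bash
cat > look.py <<'E'
import sys
from h import *
for n in sys.argv[2:]:
  o=ctrl.get_obs(); d=eyes.get_image(n); np.savez(n+sys.argv[1]+'.npz',ee_pos=o['ee_pos'],ori=o['orientation'],**d)
  cv2.imwrite('pics/%s%s.png'%(n,sys.argv[1]),cv2.resize(d['frame'][:,:,::-1],(800,600),interpolation=cv2.INTER_CUBIC))
o=ctrl.get_obs();print(o['t'],o['ee_pos'].round(1),o['orientation'].round(3),o['ft_force'].round(1),o['width'])
E
python3 look.py 2 wrist side
```

```text
2.9667 [ 535.7 -351.6    3.6] [ 3.06  -0.701  0.006] [-0.5  0.3  0.4] 3.1795698422331817
```

View pics/wrist2.png

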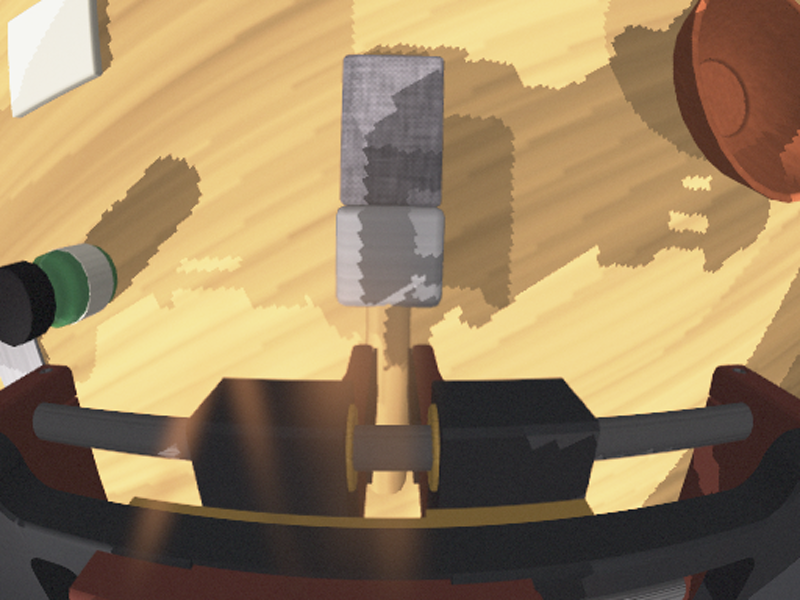

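```bash
python3 look.py 3 wrist;python3 -c "
from h import *
crop(dict(np.load('side2.npz')),240,100,90,80,7,'pics/c5.png')"
```

```text
3.0167 [ 535.8 -351.6    3.6] [ 3.06  -0.701  0.006] [-0.7  0.3  0.4] 1.0361030134825207
```

View pics/wrist3.png

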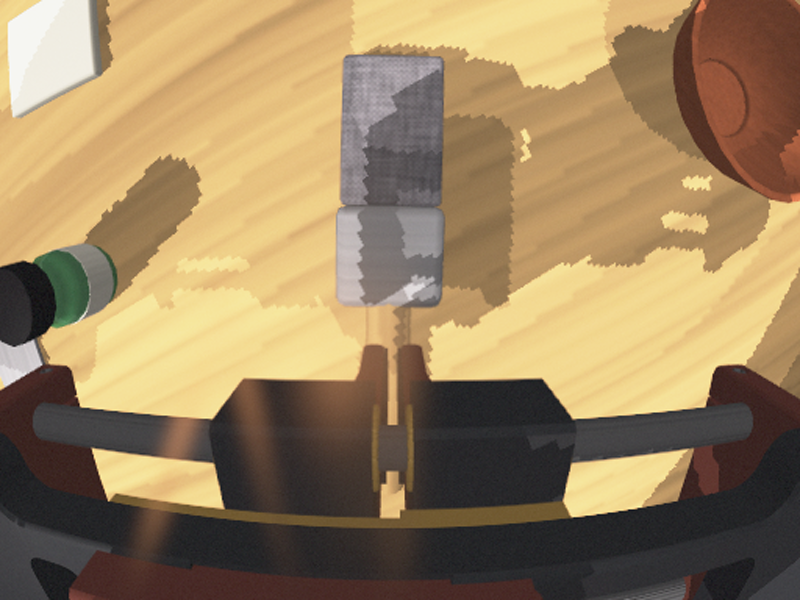

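View pics/c5.png

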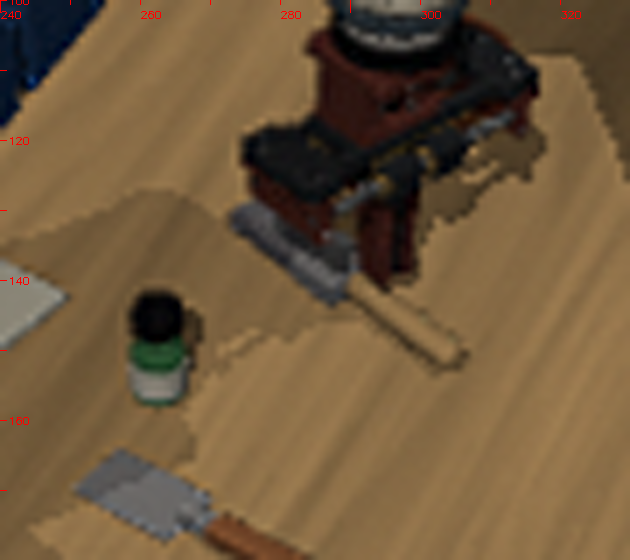

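```bash
python3 -c "
from h import *
s=dict(np.load('side2.npz'))
for u,v in [(293,140),(298,139),(302,151)]:
  for z in(0,10,20,40): print(u,v,z,atz(s,u,v,z).round(0))
w=dict(np.load('wrist3.npz'))
for u,v in [(372,347),(411,347)]:
  for z in(3.6,20,40): print(u,v,z,wat(w,u,v,z).round(0))
for n,u,v,z in [('bl',344,56,19),('br',443,57,19),('fl',336,303,20),('fr',442,303,20),('hend',391,490,10)]:
  print(n,wat(w,u,v,z).round(1))
o,r=ray(s,298,139)
# depth-based
for u,v in [(296,138),(293,136),(298,138),(300,149),(297,146),(292,143)]: 
  k=s['range_z'][v,u]; o,r=ray(s,u,v); print(u,v,k,(o+r*k).round(0))
rz=w['range_z']; 
for u,v in [(372,347),(411,352),(390,320),(390,335),(390,250),(380,320)]:
  print('w',u,v,rz[int(v/1.5625),int(u/1.5625)])
print(w['cam_to_world'].round(2))
"
```

```text
293 140 0 [ 546. -373.    0.]
293 140 10 [ 542. -362.   10.]
293 140 20 [ 538. -351.   20.]
293 140 40 [ 530. -328.   40.]
298 139 0 [ 529. -388.    0.]
298 139 10 [ 525. -377.   10.]
298 139 20 [ 521. -365.   20.]
298 139 40 [ 513. -342.   40.]
302 151 0 [ 485. -322.    0.]
302 151 10 [ 482. -311.   10.]
302 151 20 [ 478. -300.   20.]
302 151 40 [ 471. -279.   40.]
372 347 3.6 [ 539. -345.    4.]
372 347 20 [ 544. -348.   20.]
372 347 40 [ 550. -351.   40.]
411 347 3.6 [ 532. -360.    4.]
411 347 20 [ 537. -362.   20.]
411 347 40 [ 544. -364.   40.]
bl [ 651.3 -388.1   19. ]
br [ 634.7 -421.7   19. ]
fl [ 566.3 -343.    20. ]
fr [ 548.4 -380.2   20. ]
hend [ 471.3 -320.9   10. ]
296 138 1752.1135 [ 526. -353.   33.]
293 136 1727.2444 [ 533. -335.   55.]
298 138 1750.5299 [ 518. -356.   34.]
300 149 1737.574 [ 494. -320.   10.]
297 146 1748.5957 [ 512. -331.   12.]
292 143 1768.1517 [ 539. -344.    8.]
w 372 347 168.03961
w 411 352 163.8838
w 390 320 182.63998
w 390 335 184.67012
w 390 250 175.87694
w 380 320 183.4799
[[-4.3000e-01 -8.7000e-01 -2.2000e-01  5.9453e+02]
 [-9.0000e-01  4.2000e-01  1.0000e-01 -3.8067e+02]
 [ 0.0000e+00  2.4000e-01 -9.7000e-01  1.9517e+02]
 [ 0.0000e+00  0.0000e+00  0.0000e+00  1.0000e+00]]
```

```bash
python3 - <<'E'
from h import *
for f,box in (('wrist1',(170,215,140,180)),('wrist3',(222,250,225,270))):
    w=dict(np.load(f+'.npz')); rz=w['range_z']; M=w['cam_to_world']
    v,u=np.mgrid[0:384,0:512]; x=(u-w['cx'])/1;y=(v-w['cy']); r=np.hypot(x,y)+1e-9; th=r/w['fx']
    k=np.tan(th)/r; P=np.stack([x*k*rz,y*k*rz,rz],-1)@M[:3,:3].T+M[:3,3]
    print(f)
    if f=='wrist1':
        for vv in range(215,245,3): print(vv,[tuple(P[vv,uu].round(0).astype(int)) for uu in (160,166,170,174,178)])
    else:
        for vv in range(214,245,3): print(vv,[tuple(P[vv,uu].round(0).astype(int)) for uu in (228,236,244,250,258,266,274)])
E
python3 look.py 4 top side
```

```text
wrist1
215 [(np.int64(556), np.int64(-234), np.int64(1)), (np.int64(552), np.int64(-240), np.int64(-1)), (np.int64(550), np.int64(-245), np.int64(0)), (np.int64(548), np.int64(-250), np.int64(0)), (np.int64(545), np.int64(-254), np.int64(0))]
218 [(np.int64(553), np.int64(-232), np.int64(0)), (np.int64(549), np.int64(-239), np.int64(0)), (np.int64(547), np.int64(-243), np.int64(0)), (np.int64(544), np.int64(-248), np.int64(0)), (np.int64(542), np.int64(-253), np.int64(1))]
221 [(np.int64(549), np.int64(-229), np.int64(0)), (np.int64(575), np.int64(-316), np.int64(180)), (np.int64(574), np.int64(-318), np.int64(179)), (np.int64(541), np.int64(-246), np.int64(0)), (np.int64(539), np.int64(-250), np.int64(0))]
224 [(np.int64(576), np.int64(-314), np.int64(186)), (np.int64(574), np.int64(-316), np.int64(184)), (np.int64(573), np.int64(-319), np.int64(185)), (np.int64(571), np.int64(-319), np.int64(181)), (np.int64(535), np.int64(-248), np.int64(0))]
227 [(np.int64(575), np.int64(-315), np.int64(190)), (np.int64(574), np.int64(-318), np.int64(190)), (np.int64(572), np.int64(-319), np.int6
[... 4375 characters left out ...]
t64(549), np.int64(-351), np.int64(65)), (np.int64(544), np.int64(-352), np.int64(55)), (np.int64(529), np.int64(-349), np.int64(19)), (np.int64(544), np.int64(-360), np.int64(65)), (np.int64(542), np.int64(-364), np.int64(64)), (np.int64(541), np.int64(-367), np.int64(65))]
244 [(np.int64(568), np.int64(-361), np.int64(119)), (np.int64(567), np.int64(-363), np.int64(118)), (np.int64(546), np.int64(-354), np.int64(65)), (np.int64(527), np.int64(-348), np.int64(20)), (np.int64(544), np.int64(-360), np.int64(67)), (np.int64(563), np.int64(-370), np.int64(118)), (np.int64(563), np.int64(-372), np.int64(119))]
3.1167 [ 535.7 -351.7    3.6] [ 3.06  -0.701  0.006] [0.5 0.2 0.2] 0.17988987510855248
```

The picture and range data disagree with the interface text. The fingers shut to 0 mm above the brush, and their tips measure about 33 mm higher than the reported TCP (range data: tip edge z≈36 with TCP z 3.6). The brush hasn't moved, so I'll reopen and descend further while watching the force.

Request:
{"op": "move_arm", "data": {
  "deltas": [
    [0,0,-1,0,0,0],
    [0,0,0,0,0,0],
    [0,0,0,0,0,0],
    [0,0,0,0,0,0],
    [0,0,0,0,0,0]
  ],
  "hand": -0.2
}}

```text
t: 3.53
ee_pos: [535.9, -351.7, 4.9]
orientation: [3.059, -0.701, 0.006]
ft_force: [-0.2, -0.4, 0.6]
width: 30.1
```

Request:
{"op": "move_arm", "data": {
  "deltas": [
    [0,0,0,0,0,0],
    [0,0,0,0,0,0]
  ]
}}

```text
t: 3.7
ee_pos: [535.9, -351.8, 4.9]
orientation: [3.059, -0.701, 0.006]
ft_force: [0.7, -0.0, 0.3]
width: 43.5
```

```bash
python3 look.py 5 wrist
```

```text
3.75 [ 535.9 -351.8    4.9] [ 3.059 -0.701  0.006] [ 1.  -0.8  1.2] 48.02285685091195
```

View pics/wrist5.png

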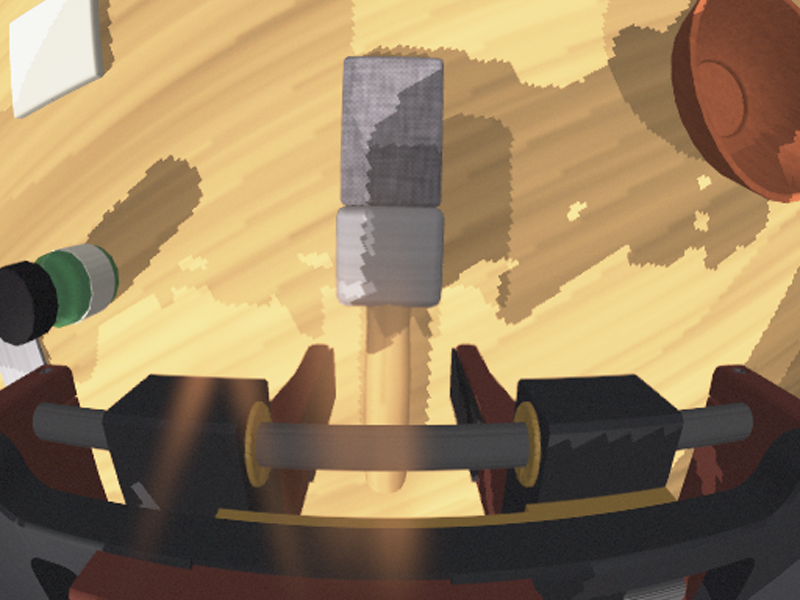

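The fingers are open above the handle: tips at (330,347) and (455,347), handle centred at about 388. Going down.

Request:
{"op": "move_arm", "data": {
  "deltas": [
    [0,0,8,0,0,0],
    [0,0,8,0,0,0],
    [0,0,4,0,0,0],
    [0,0,0,0,0,0]
  ]
}}

```text
t: 4.08
ee_pos: [536.0, -351.8, -17.1]
orientation: [3.059, -0.701, 0.007]
ft_force: [0.9, 0.2, -0.4]
width: 52.9
```

```bash
python3 look.py 6 wrist; python3 -c "
from h import *
plan((536,-351,-25),-.455,n=1)"
```

```text
4.1333 [ 536.  -351.8  -16.9] [ 3.059 -0.701  0.007] [ 0.8 -0.3 -0.1] 52.78233287733175
t 4.13 pos [ 536.  -351.8  -16.9] dp [ 0.   0.8 -8.1] rv [ 0.002 -0.005  0.004] F [ 0.8 -0.3 -0.1] w 52.8
[-0.4, -0.8, 8.1, 0.002, -0.005, 0.004],
```

View pics/wrist6.png

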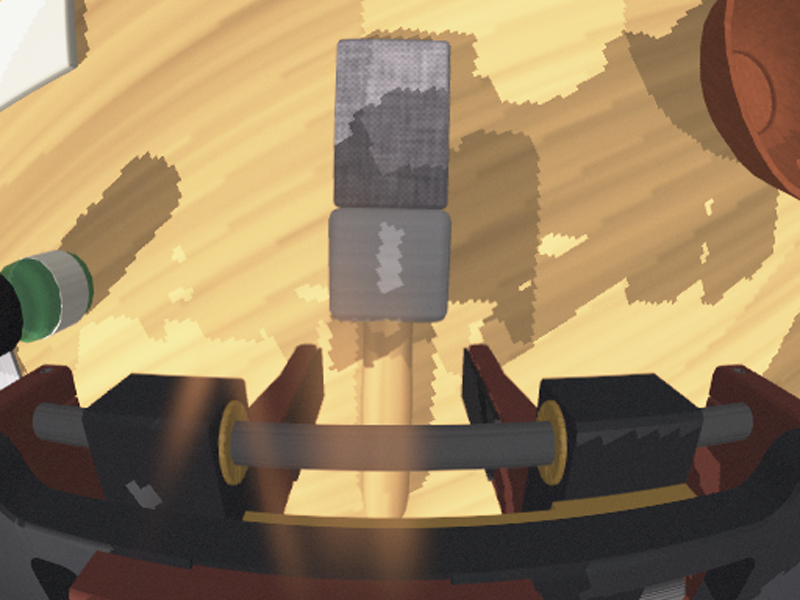

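The fingers still clear the table with no contact force, so I'll go a further 9 mm down and then close.

Request:
{"op": "move_arm", "data": {
  "deltas": [
    [0,0,4,0,0,0],
    [0,0,4,0,0,0],
    [0,0,0,0,0,0]
  ]
}}

```text
t: 4.38
ee_pos: [536.0, -351.8, -26.0]
orientation: [3.059, -0.701, 0.006]
ft_force: [0.3, -0.0, -0.2]
width: 52.7
```

Request:
{"op": "move_arm", "data": {
  "deltas": [
    [0,0,0,0,0,0],
    [0,0,0,0,0,0],
    [0,0,0,0,0,0],
    [0,0,0,0,0,0],
    [0,0,0,0,0,0]
  ],
  "hand": 1
}}

```text
t: 4.8
ee_pos: [536.1, -352.0, -25.8]
orientation: [3.059, -0.701, 0.007]
ft_force: [-0.4, -0.3, -0.1]
width: 23.0
```

Request:
{"op": "move_arm", "data": {
  "deltas": [
    [0,0,0,0,0,0],
    [0,0,0,0,0,0]
  ]
}}

```text
t: 4.97
ee_pos: [536.3, -352.0, -25.6]
orientation: [3.059, -0.701, 0.007]
ft_force: [-0.1, -0.4, -1.1]
width: 18.6
```

Request:
{"op": "move_arm", "data": {
  "deltas": [
    [0,0,-15,0,0,0],
    [0,0,-35,0,0,0],
    [0,0,-40,0,0,0],
    [0,0,-40,0,0,0],
    [0,0,-40,0,0,0]
  ]
}}

```text
t: 5.38
ee_pos: [529.4, -347.2, 143.4]
orientation: [-3.058, 0.701, 0.022]
ft_force: [0.3, -0.5, 0.0]
width: 18.2
```

```bash
python3 look.py 7 wrist; python3 -c "
from h import *
plan((542,205,155),.242)"
```

```text
5.4333 [ 534.  -350.2  152.7] [ 3.062e+00 -7.020e-01 -3.000e-03] [ 2.1 -2.4  5.5] 18.72336555201209
t 5.43 pos [ 534.  -350.2  152.7] dp [  8.  555.2   2.3] rv [ 0.     0.002 -0.693] F [ 2.1 -2.4  5.5] w 18.7
[-15.6, -33.6, -0.2, 0.0, 0.0, -0.046],[-14.1, -34.2, -0.2, 0.0, 0.0, -0.046],[-12.5, -34.9, -0.2, 0.0, 0.0, -0.046],[-10.9, -35.4, -0.2, 0.0, 0.0, -0.046],[-9.2, -35.9, -0.2, 0.0, 0.0, -0.046],
[-7.5, -36.2, -0.2, 0.0, 0.0, -0.046],[-5.9, -36.6, -0.2, 0.0, 0.0, -0.046],[-4.2, -36.8, -0.2, 0.0, 0.0, -0.046],[-2.5, -36.9, -0.2, 0.0, 0.0, -0.046],[-0.8, -37.0, -0.2, 0.0, 0.0, -0.046],
[0.9, -37.0, -0.2, 0.0, 0.0, -0.046],[2.7, -36.9, -0.2, 0.0, 0.0, -0.046],[4.4, -36.8, -0.2, 0.0, 0.0, -0.046],[6.0, -36.5, -0.2, 0.0, 0.0, -0.046],[7.7, -36.2, -0.2, 0.0, 0.0, -0.046],
```

View pics/wrist7.png

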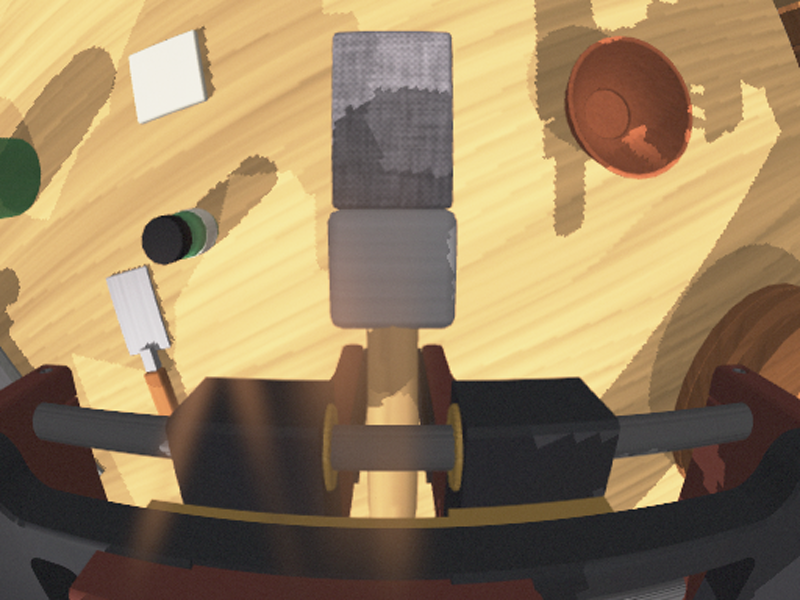

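The brush is held straight, with its bristles at (332–452,30–205). Carrying it to the tray.

Request:
{"op": "move_arm", "data": {
  "deltas": [
    [-15,-33,0,0,0,-0.046],
    [-14,-34,0,0,0,-0.046],
    [-12.5,-35,0,0,0,-0.046],
    [-11,-35,0,0,0,-0.046],
    [-9,-36,0,0,0,-0.046]
  ]
}}

```text
t: 5.85
ee_pos: [542.0, -170.4, 165.0]
orientation: [3.112, -0.347, 0.031]
ft_force: [0.9, -0.3, -1.1]
width: 18.5
```

Request:
{"op": "move_arm", "data": {
  "deltas": [
    [-7.5,-36,0,0,0,-0.046],
    [-6,-36,0,0,0,-0.046],
    [-4,-36,0,0,0,-0.046],
    [-2.5,-36,0,0,0,-0.046],
    [-1,-36,0,0,0,-0.046]
  ]
}}

```text
t: 6.27
ee_pos: [543.1, 19.6, 168.4]
orientation: [3.128, 0.029, 0.041]
ft_force: [0.2, -0.1, -0.4]
width: 18.6
```

```bash
python3 -c "
from h import *
plan((542,205,155),.242)"
```

```text
t 6.27 pos [543.1  19.6 168.4] dp [ -1.1 185.4 -13.4] rv [ 0.017 -0.024 -0.224] F [ 0.2 -0.1 -0.4] w 18.6
[0.4, -37.1, 2.2, 0.003, -0.005, -0.045],[2.1, -37.0, 2.3, 0.003, -0.005, -0.045],[3.7, -36.9, 2.4, 0.003, -0.005, -0.045],[5.4, -36.7, 2.5, 0.003, -0.005, -0.045],[7.0, -36.4, 2.6, 0.003, -0.005, -0.045],
```

Request:
{"op": "move_arm", "data": {
  "deltas": [
    [0.5,-36,2,0.003,-0.005,-0.045],
    [2,-36,2,0.003,-0.005,-0.045],
    [4,-34,2,0.003,-0.005,-0.045],
    [5,-30,2,0.003,-0.005,-0.04],
    [6,-20,2,0.003,-0.004,-0.02]
  ]
}}

```text
t: 6.68
ee_pos: [543.4, 188.0, 162.5]
orientation: [3.121, 0.356, 0.01]
ft_force: [-0.4, -0.6, -1.0]
width: 18.3
```

Request:
{"op": "move_arm", "data": {
  "deltas": [
    [0,-3,0,0,0,0],
    [0,0,0,0,0,0]
  ]
}}

```text
t: 6.85
ee_pos: [542.7, 195.3, 163.8]
orientation: [-3.119, -0.366, -0.013]
ft_force: [0.2, 0.1, -1.0]
width: 18.9
```

```bash
python3 look.py 8 wrist top; python3 -c "
from h import *
plan((542,205,155),.242)"
```

```text
6.95 [542.9 193.9 163.8] [-3.12  -0.363 -0.013] [-0.1 -1.  -0.4] 18.387366635917033
t 6.95 pos [542.9 193.9 163.8] dp [-0.9 11.1 -8.8] rv [ 0.    -0.008 -0.011] F [-0.1 -1.  -0.4] w 18.4
[1.6, -11.0, 8.8, 0.0, -0.008, -0.011],
```

View pics/wrist8.png

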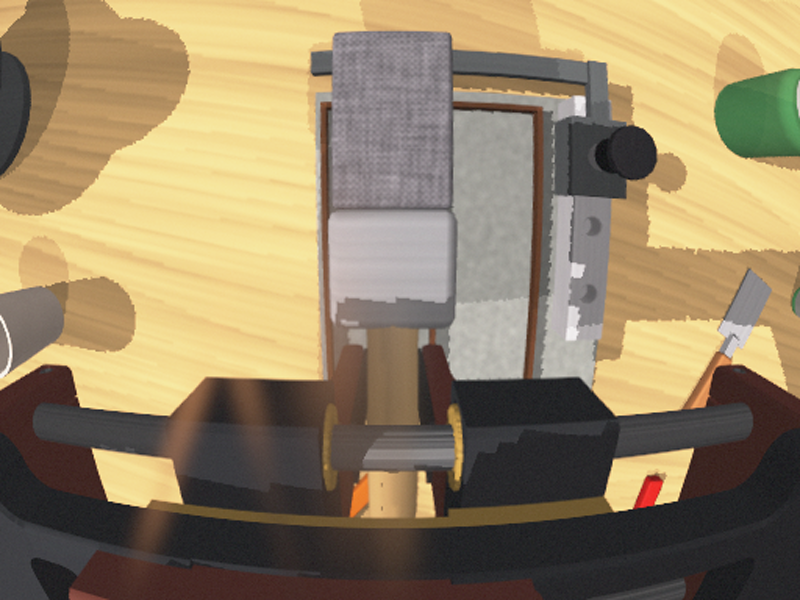

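This view fixes the tray well: outer wall corners at about (321,103) and (544,107), open holes at (593,226) and (589,293), knob at (630,153).

Run:
```python
from h import *
crop(dict(np.load('wrist8.npz')),190,20,110,90,7,'pics/c6.png'); crop(dict(np.load('wrist8.npz')),320,20,110,110,6,'pics/c7.png'); crop(dict(np.load('wrist8.npz')),330,110,80,130,5,'pics/c8.png')
```

```text
(no output)
```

View pics/c6.png

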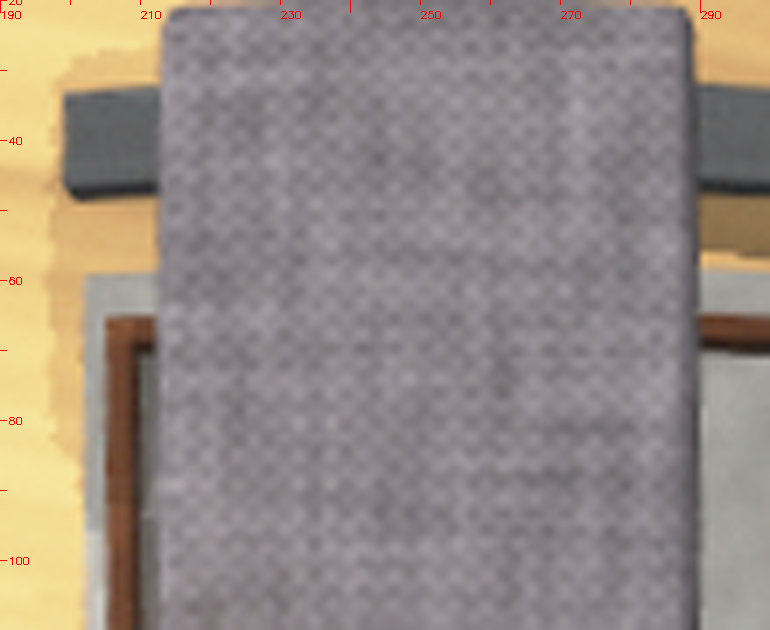

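View pics/c7.png

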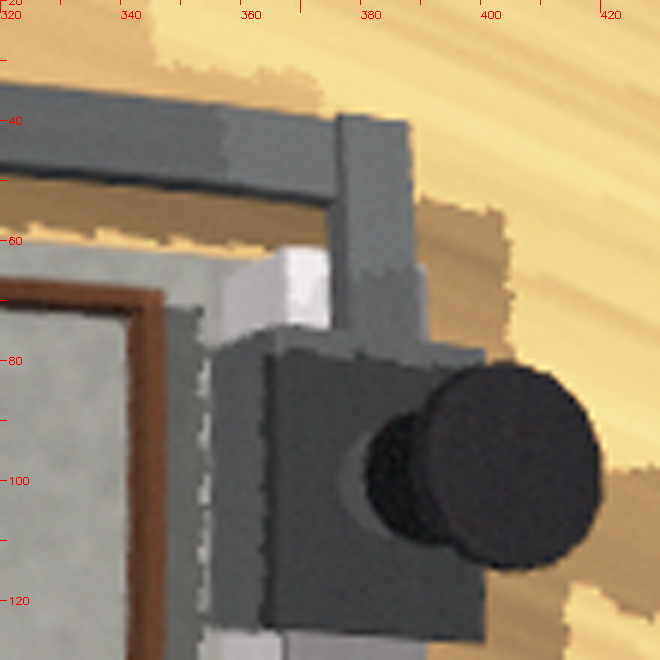

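View pics/c8.png

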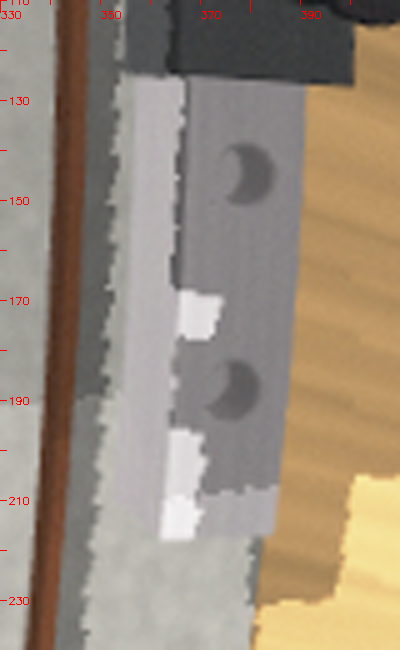

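Run:
```python
from h import *
from scipy.optimize import least_squares
w=dict(np.load('wrist8.npz')); M=np.linalg.inv(w['cam_to_world'])
def pj(p):
    q=M[:3,:3]@p+M[:3,3]; r=np.hypot(q[0],q[1]); th=np.arctan2(r,q[2]); return w['fx']*th*q[:2]/r+[w['cx'],w['cy']]
obs=[((114,82,18),(204.7,64.7)),((114,-82,18),(346.7,67.9)),((25,-114,40),(378.2,144.4)),((-25,-114,40),(375.1,187.6)),((75,-114,102),(405.4,97.4))]
def f(x):
    c,s=np.cos(x[2]),np.sin(x[2]); return np.concatenate([pj(np.array([x[0]+c*p[0]-s*p[1],x[1]+s*p[0]+c*p[1],p[2]]))-px for p,px in obs])
o=least_squares(f,[570,170,.24],loss='soft_l1'); print(o.x.round(3),o.fun.round(1).tolist())
print(w['ee_pos'],w['ori'])
# brush in hand: bristle end corners at native
def wn(u,v,z): return wat(w,(u+.5)*1.5625-.5,(v+.5)*1.5625-.5,z)
```

```text
[5.70808e+02 1.71005e+02 2.37000e-01] [-0.5, -0.2, -0.1, -0.3, -0.0, 0.5, 0.2, 0.6, 0.5, -0.5]
[542.66930144 195.33360065 163.81970506] [-3.11927493 -0.36553336 -0.01289522]
```

```bash
python3 -c "
from h import *
plan((545.8,206.1,40),.237)"
```

```text
t 6.95 pos [542.9 193.9 163.8] dp [   2.9   12.2 -123.8] rv [ 0.    -0.008 -0.006] F [-0.1 -1.  -0.4] w 18.4
[1.2, -2.8, 31.0, 0.0, -0.002, -0.001],[1.2, -2.8, 31.0, 0.0, -0.002, -0.001],[1.3, -2.8, 31.0, 0.0, -0.002, -0.001],[1.4, -2.8, 30.9, 0.0, -0.002, -0.001],
```

Request:
{"op": "move_arm", "data": {
  "deltas": [
    [1,-3,25,0,-0.002,-0.001],
    [1,-3,30,0,-0.002,-0.001],
    [1,-3,30,0,-0.002,-0.001],
    [1,-3,20,0,-0.002,-0.001],
    [0,0,5,0,0,0]
  ]
}}

```text
t: 7.37
ee_pos: [549.2, 200.3, 55.8]
orientation: [-3.121, -0.353, -0.016]
ft_force: [-0.5, -0.9, -0.3]
width: 18.4
```

```bash
python3 look.py 9 wrist; python3 -c "
from h import *
plan((545.8,206.1,-12),.237)"
```

```text
7.4167 [548.9 199.9  55.9] [3.122 0.353 0.015] [-0.1  0.  -1.1] 18.317859643776124
t 7.42 pos [548.9 199.9  55.9] dp [ -3.1   6.2 -67.9] rv [ 0.001 -0.009 -0.012] F [-0.1  0.  -1.1] w 18.3
[-1.2, -3.4, 33.9, 0.001, -0.005, -0.006],[-1.0, -3.4, 33.9, 0.001, -0.005, -0.006],
```

View pics/wrist9.png

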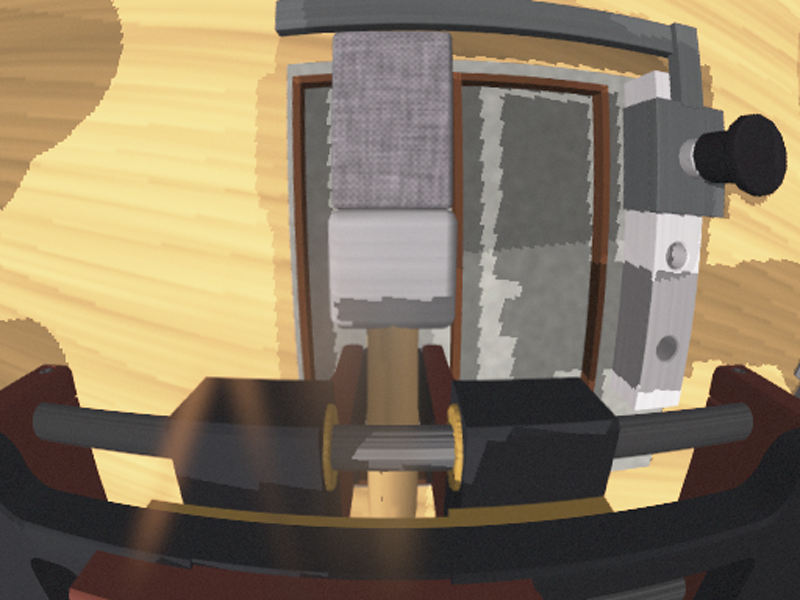

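The brush hangs over its compartment and needs to go about 6 mm further left. The bar is clear ahead of the bristle end. Going down.

Request:
{"op": "move_arm", "data": {
  "deltas": [
    [-1,-4,22,0,-0.005,-0.006],
    [-1,-3,22,0,-0.003,-0.004],
    [0,0,12,0,0,0],
    [0,0,4,0,0,0],
    [0,0,0,0,0,0]
  ]
}}

```text
t: 7.83
ee_pos: [550.3, 202.4, -0.4]
orientation: [3.121, 0.359, 0.013]
ft_force: [-0.3, -0.3, -0.6]
width: 18.3
```

```bash
python3 -c "
from h import *
plan((545.8,206.1,-20),.237)"
```

```text
t 7.83 pos [ 5.503e+02  2.024e+02 -4.000e-01] dp [ -4.5   3.7 -19.6] rv [ 0.001 -0.008 -0.008] F [-0.3 -0.3 -0.6] w 18.3
[-3.7, -4.6, 19.6, 0.001, -0.008, -0.008],
```

Request:
{"op": "move_arm", "data": {
  "deltas": [
    [-3,-4,6,0,-0.008,-0.005],
    [-2,-2,6,0,-0.004,-0.005],
    [0,0,5,0,0,0],
    [0,0,0,0,0,0]
  ]
}}

```text
t: 8.17
ee_pos: [546.3, 207.5, -14.8]
orientation: [3.119, 0.374, 0.001]
ft_force: [-0.1, -1.0, -0.4]
width: 18.4
```

```bash
python3 look.py 10 wrist; python3 -c "
from h import *
plan((545.8,206.1,-20),.237)"
```

```text
8.2167 [546.5 207.6 -14.5] [3.119e+00 3.740e-01 2.000e-03] [ 0.1 -0.7 -0.5] 18.752277107280612
t 8.22 pos [546.5 207.6 -14.5] dp [-0.7 -1.5 -5.5] rv [ 0.001 -0.001  0.001] F [ 0.1 -0.7 -0.5] w 18.8
[-1.1, 1.3, 5.5, 0.001, -0.001, 0.001],
```

View pics/wrist10.png

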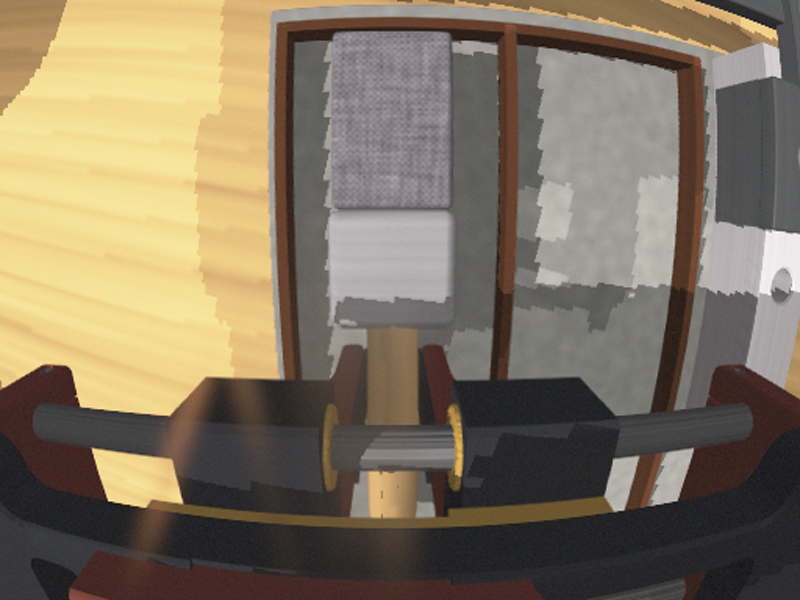

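```bash
cat >> h.py <<'E'
TR=(570.8,171.0,.237)
def tray(p):
    c,s=np.cos(TR[2]),np.sin(TR[2]); d=np.array(p[:2])-TR[:2]; return np.array([c*d[0]+s*d[1],-s*d[0]+c*d[1]])
def world(x,y):
    c,s=np.cos(TR[2]),np.sin(TR[2]); return np.array([TR[0]+c*x-s*y,TR[1]+s*x+c*y])
E
python3 -c "
from h import *
w=dict(np.load('wrist10.npz'))
for z in (26,30): print(tray(wat(w,332,32,z)),tray(wat(w,451,32,z)))
print(tray(w['ee_pos']))"
```

```text
[105.13834823  60.35728307] [105.20298124  21.50586355]
[103.6844199   59.83197851] [103.74733536  22.01299137]
[-15.21471198  41.17901383]
```

Brush tip at tray x ≈ 104.5, inside the 110 mm wall. Lowering the last 5 mm and releasing.

Request:
{"op": "move_arm", "data": {
  "deltas": [
    [-0.5,0.5,4,0,0,0],
    [0,0,1.5,0,0,0],
    [0,0,0,0,0,0]
  ]
}}

```text
t: 8.47
ee_pos: [546.7, 207.3, -19.7]
orientation: [3.119, 0.374, 0.004]
ft_force: [0.1, -0.4, -0.5]
width: 18.6
```

Request:
{"op": "move_arm", "data": {
  "deltas": [
    [0,0,0.5,0,0,0],
    [0,0,0,0,0,0],
    [0,0,0,0,0,0],
    [0,0,0,0,0,0],
    [0,0,0,0,0,0]
  ],
  "hand": 0.1
}}

```text
t: 8.88
ee_pos: [547.2, 207.4, -19.9]
orientation: [3.119, 0.374, 0.005]
ft_force: [-0.3, -0.4, -0.6]
width: 39.5
```

Request:
{"op": "move_arm", "data": {
  "deltas": [
    [0,0,-6,0,0,0],
    [0,0,-15,0,0,0],
    [0,0,-25,0,0,0],
    [0,0,-40,0,0,0],
    [0,0,-40,0,0,0]
  ]
}}

```text
t: 9.3
ee_pos: [540.6, 205.1, 102.9]
orientation: [3.115, 0.374, -0.021]
ft_force: [0.7, -0.8, -0.4]
width: 39.2
```

```bash
python3 look.py 11 wrist; python3 -c "
from h import *
plan((515,-127,140),-.245)"
```

```text
9.35 [545.2 206.8 110.9] [ 3.118  0.374 -0.004] [3.2 0.2 3.8] 39.62425909887302
t 9.35 pos [545.2 206.8 110.9] dp [ -30.2 -333.8   29.1] rv [0.002 0.002 0.484] F [3.2 0.2 3.8] w 39.6
[-12.0, 35.2, -3.2, 0.0, 0.0, 0.054],[-10.1, 35.8, -3.2, 0.0, 0.0, 0.054],[-8.2, 36.3, -3.2, 0.0, 0.0, 0.054],[-6.2, 36.7, -3.2, 0.0, 0.0, 0.054],[-4.2, 37.0, -3.2, 0.0, 0.0, 0.054],
[-2.3, 37.2, -3.2, 0.0, 0.0, 0.054],[-0.2, 37.2, -3.2, 0.0, 0.0, 0.054],[1.8, 37.2, -3.2, 0.0, 0.0, 0.054],[3.7, 37.1, -3.2, 0.0, 0.0, 0.054],
```

View pics/wrist11.png

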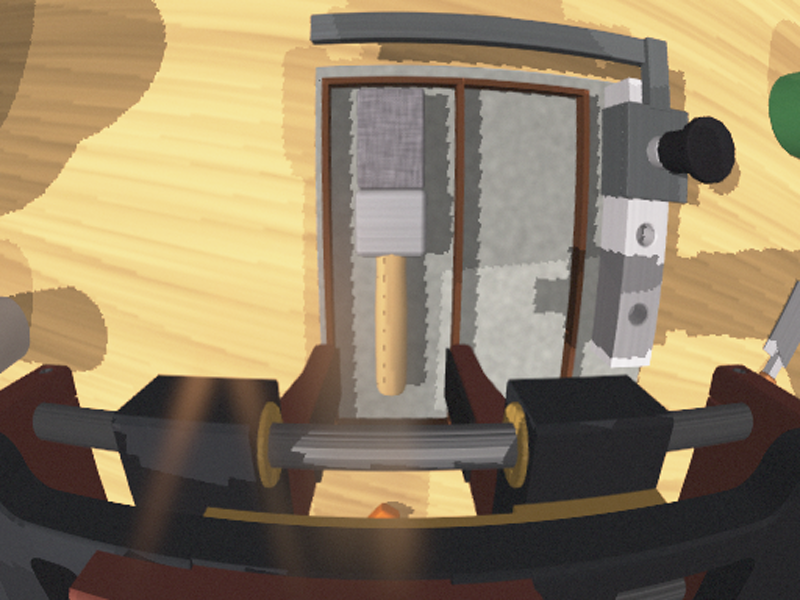

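The brush lies flat in its compartment with its bristles to the bar end, spanning (357–424, 88–395). Next the spatula.

Request:
{"op": "move_arm", "data": {
  "deltas": [
    [-12,35,-3,0,0,0.054],
    [-10,36,-3,0,0,0.054],
    [-8,36,-3,0,0,0.054],
    [-6,36,-3,0,0,0.054],
    [-4,36,-3,0,0,0.054]
  ],
  "hand": -0.5
}}

```text
t: 9.77
ee_pos: [534.3, 25.4, 134.8]
orientation: [-3.138, 0.048, -0.025]
ft_force: [0.5, -0.3, 0.5]
width: 65.5
```

Request:
{"op": "move_arm", "data": {
  "deltas": [
    [-3,36,0,0,0,0.054],
    [-1,36,0,0,0,0.054],
    [0,34,0,0,0,0.054],
    [0,20,0,0,0,0.04],
    [0,5,0,0,0,0]
  ]
}}

```text
t: 10.18
ee_pos: [515.3, -115.4, 137.8]
orientation: [-3.113, 0.39, -0.035]
ft_force: [0.8, 0.2, -0.7]
width: 66.0
```

Request:
{"op": "move_arm", "data": {
  "deltas": [
    [0,0,0,0,0,0]
  ]
}}

```text
t: 10.27
ee_pos: [515.1, -116.7, 138.2]
orientation: [-3.113, 0.393, -0.036]
ft_force: [0.9, 1.2, -0.4]
width: 65.7
```

```bash
python3 look.py 12 wrist; python3 -c "
from h import *
plan((515,-127,140),-.245)"
```

```text
10.3167 [ 515.3 -116.1  138.2] [-3.113  0.392 -0.036] [1.  0.6 0.2] 65.56470120912633
t 10.32 pos [ 515.3 -116.1  138.2] dp [ -0.3 -10.9   1.8] rv [-0.007 -0.023 -0.005] F [1.  0.6 0.2] w 65.6
[2.5, 10.6, -1.8, -0.007, -0.023, -0.005],
```

View pics/wrist12.png

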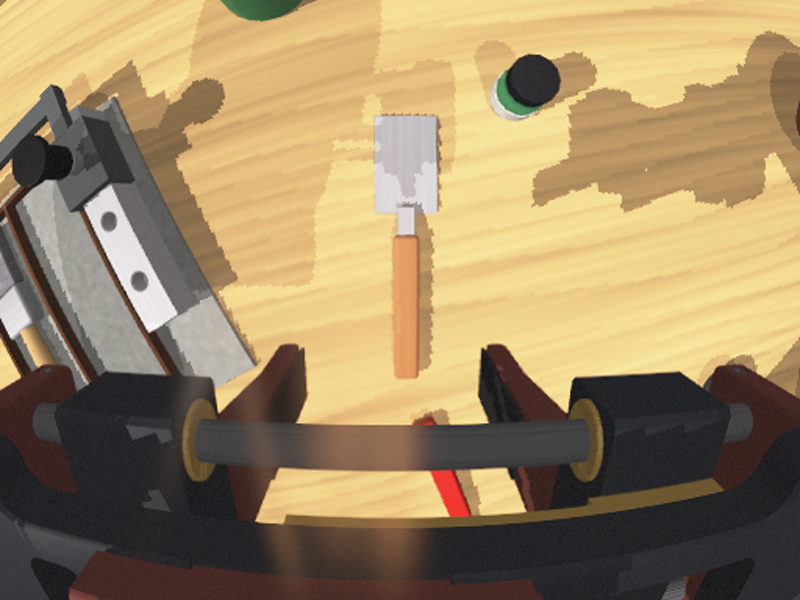

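The spatula is nearly aligned with the tool: blade end at (375–438,115), handle end at (407,378). The pot at (525,85) is clear.

```bash
python3 -c "
from h import *
w=dict(np.load('wrist12.npz'))
a=wat(w,375,115,3);b=wat(w,438,116,3);e=wat(w,406.5,378,10);n=wat(w,406,236,14)
t=(a+b)/2; d=t-e; print(a,b,e,n,np.arctan2(d[1],d[0]),np.linalg.norm(d[:2]), 'w',np.linalg.norm(a-b))
u=d[:2]/np.linalg.norm(d[:2]); print('mid', t[:2]-120*u, e[:2]+70*u, n[:2]-35*u)
m=t[:2]-120*u
plan((*m,5),np.arctan2(d[1],d[0]),n=5)"
```

```text
[ 638.84046359 -135.83508903    3.        ] [ 627.52018519 -178.45065507    3.        ] [ 449.20716299 -110.75593968   10.        ] [ 550.69730399 -135.50577133   14.        ] -0.24699145499302091 189.73105073053244 w 44.09348219603082
mid [ 516.82204101 -127.80433277] [ 517.0828283  -127.87008759] [ 516.75947133 -126.94869737]
t 10.32 pos [ 515.3 -116.1  138.2] dp [   1.5  -11.7 -133.2] rv [-0.007 -0.023 -0.003] F [1.  0.6 0.2] w 65.6
[0.3, 2.4, 26.6, -0.001, -0.005, -0.001],[0.4, 2.3, 26.6, -0.001, -0.005, -0.001],[0.5, 2.3, 26.6, -0.001, -0.005, -0.001],[0.6, 2.3, 26.6, -0.001, -0.005, -0.001],[0.8, 2.2, 26.6, -0.001, -0.005, -0.001],
```

Request:
{"op": "move_arm", "data": {
  "deltas": [
    [0.5,3,24,-0.003,-0.008,-0.001],
    [0.5,3,27,-0.002,-0.006,-0.001],
    [0.5,2,27,-0.002,-0.006,-0.001],
    [0.5,2,24,-0.001,-0.005,0],
    [0,0,10,0,0,0]
  ]
}}

```text
t: 10.73
ee_pos: [522.6, -121.5, 27.2]
orientation: [3.118, -0.372, 0.013]
ft_force: [-0.4, 1.1, 0.3]
width: 65.8
```

```bash
python3 -c "
from h import *
plan((516.8,-127.5,-24),-.247,n=2)"
```

```text
t 10.73 pos [ 522.6 -121.5   27.2] dp [ -5.8  -6.  -51.2] rv [ 0.    -0.009  0.01 ] F [-0.4  1.1  0.3] w 65.8
[-2.3, 3.6, 25.6, 0.0, -0.004, 0.005],[-2.2, 3.6, 25.6, 0.0, -0.004, 0.005],
```

Request:
{"op": "move_arm", "data": {
  "deltas": [
    [-3,4,16,0,-0.005,0.005],
    [-2,3,16,0,-0.003,0.004],
    [0,0,10,0,0,0],
    [0,0,0,0,0,0]
  ]
}}

```text
t: 11.07
ee_pos: [516.6, -121.9, -18.0]
orientation: [-3.119, 0.373, 0.003]
ft_force: [-0.2, -0.2, -0.1]
width: 65.7
```

```bash
python3 look.py 13 wrist; python3 -c "
from h import *
plan((516.8,-127.5,-28),-.247,n=2)"
```

```text
11.1167 [ 517.1 -122.   -17.2] [-3.119e+00  3.730e-01  2.000e-03] [ 0.6  0.7 -0.5] 65.99548804035217
t 11.12 pos [ 517.1 -122.   -17.2] dp [ -0.3  -5.5 -10.8] rv [-0.     0.001  0.009] F [ 0.6  0.7 -0.5] w 66.0
[0.5, 2.7, 5.4, -0.0, 0.001, 0.004],[0.5, 2.7, 5.4, -0.0, 0.001, 0.004],
```

View pics/wrist13.png

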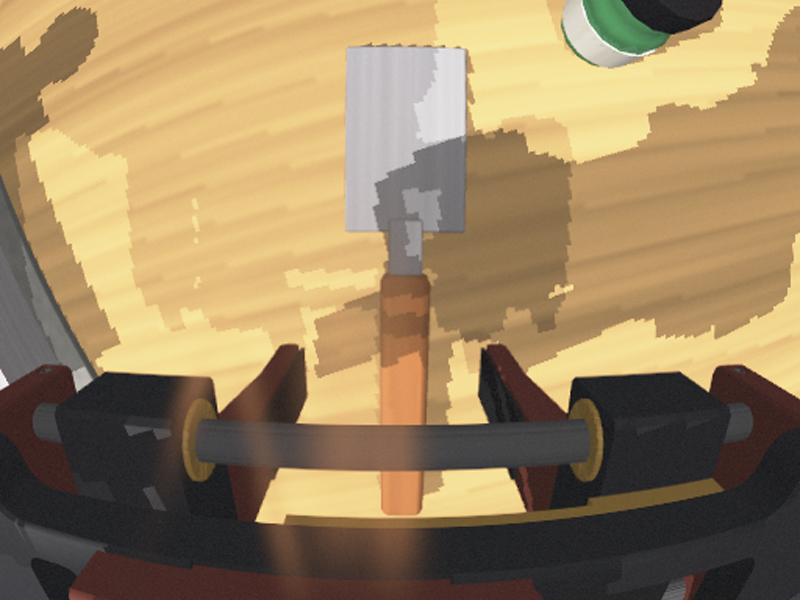

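The handle is at x≈404 and the finger midpoint at 393, about 5 mm off, which agrees with the computed shift.

Request:
{"op": "move_arm", "data": {
  "deltas": [
    [0.5,4,4,0,0,0.005],
    [0,3,4,0,0,0.003],
    [0,0,2,0,0,0],
    [0,0,0,0,0,0]
  ]
}}

```text
t: 11.45
ee_pos: [518.8, -128.9, -24.9]
orientation: [3.118, -0.383, 0.006]
ft_force: [-0.1, 0.1, -0.2]
width: 65.6
```

```bash
python3 -c "
from h import *
plan((516.8,-127.5,-28),-.247,n=1)"
```

```text
t 11.45 pos [ 518.8 -128.9  -24.9] dp [-2.   1.4 -3.1] rv [-0.    -0.004  0.002] F [-0.1  0.1 -0.2] w 65.6
[-2.3, -0.9, 3.0, -0.0, -0.004, 0.002],
```

Request:
{"op": "move_arm", "data": {
  "deltas": [
    [-2,-1,3,0,-0.003,0],
    [0,0,0,0,0,0]
  ]
}}

```text
t: 11.62
ee_pos: [517.7, -127.8, -27.3]
orientation: [3.118, -0.384, 0.004]
ft_force: [-0.5, 0.7, 0.3]
width: 66.1
```

Request:
{"op": "move_arm", "data": {
  "deltas": [
    [0,0,0,0,0,0],
    [0,0,0,0,0,0],
    [0,0,0,0,0,0],
    [0,0,0,0,0,0],
    [0,0,0,0,0,0]
  ],
  "hand": 1
}}

```text
t: 12.03
ee_pos: [518.0, -127.9, -26.8]
orientation: [3.118, -0.384, 0.005]
ft_force: [0.1, 0.1, -0.5]
width: 36.0
```

Request:
{"op": "move_arm", "data": {
  "deltas": [
    [0,0,0,0,0,0],
    [0,0,0,0,0,0],
    [0,0,0,0,0,0],
    [0,0,0,0,0,0]
  ]
}}

```text
t: 12.37
ee_pos: [518.0, -127.9, -26.7]
orientation: [3.118, -0.384, 0.006]
ft_force: [-0.2, -0.4, -0.1]
width: 17.3
```

Request:
{"op": "move_arm", "data": {
  "deltas": [
    [0,0,-12,0,0,0],
    [0,0,-30,0,0,0],
    [0,0,-40,0,0,0],
    [0,0,-40,0,0,0],
    [0,0,-38,0,0,0]
  ]
}}

```text
t: 12.78
ee_pos: [510.4, -125.9, 132.7]
orientation: [-3.115, 0.384, 0.025]
ft_force: [1.2, 0.2, -1.3]
width: 17.6
```

```bash
python3 look.py 14 wrist; python3 -c "
from h import *
plan((*world(-16,-40),135),.237)"
```

```text
12.8333 [ 515.1 -127.1  140. ] [-3.117  0.384  0.008] [ 2.3 -0.8  3.6] 17.77151535884794
t 12.83 pos [ 515.1 -127.1  140. ] dp [ 49.6 255.5  -5. ] rv [-0.002  0.005 -0.482] F [ 2.3 -0.8  3.6] w 17.8
[-2.0, -37.1, 0.7, -0.0, 0.001, -0.069],[0.6, -37.2, 0.7, -0.0, 0.001, -0.069],[3.1, -37.1, 0.7, -0.0, 0.001, -0.069],[5.7, -36.7, 0.7, -0.0, 0.001, -0.069],[8.2, -36.3, 0.7, -0.0, 0.001, -0.069],
[10.7, -35.6, 0.7, -0.0, 0.001, -0.069],[13.1, -34.8, 0.7, -0.0, 0.001, -0.069],
```

View pics/wrist14.png

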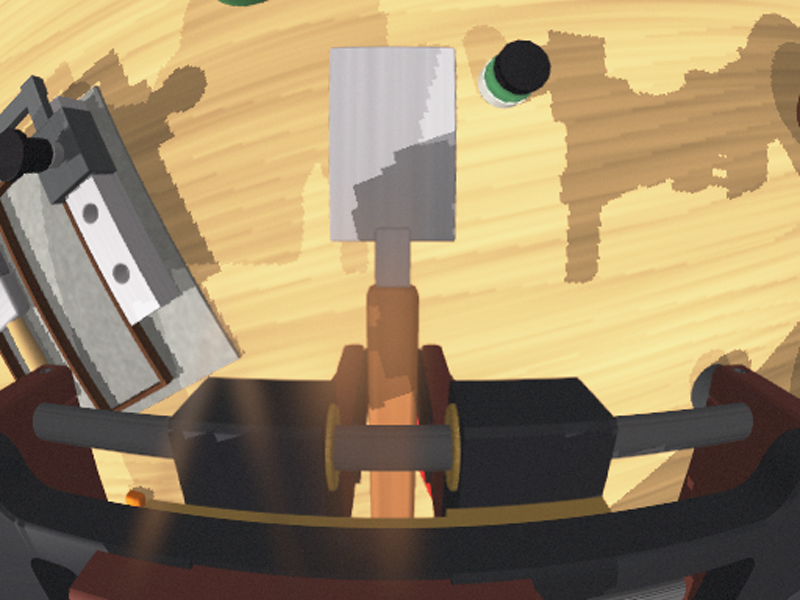

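The spatula is held straight, blade at (330–455,48–240). Moving to the tray.

Request:
{"op": "move_arm", "data": {
  "deltas": [
    [-2,-32,0,0,0,-0.065],
    [0.5,-37,0,0,0,-0.069],
    [3,-37,0,0,0,-0.069],
    [5.5,-37,0,0,0,-0.069],
    [8,-36,0,0,0,-0.069]
  ]
}}

```text
t: 13.25
ee_pos: [553.5, 48.9, 150.9]
orientation: [3.135, 0.152, 0.018]
ft_force: [0.7, 0.1, -1.1]
width: 17.8
```

Request:
{"op": "move_arm", "data": {
  "deltas": [
    [10,-34,0,0,0,-0.065],
    [10,-26,0,0,0,-0.05],
    [6,-12,0,0,0,-0.02],
    [0,0,0,0,0,0]
  ]
}}

```text
t: 13.58
ee_pos: [569.6, 134.6, 153.9]
orientation: [3.115, 0.39, 0.024]
ft_force: [0.8, 0.5, -2.0]
width: 17.9
```

```bash
python3 -c "
from h import *
plan((*world(-16,-40),40),.237)"
```

```text
t 13.58 pos [569.6 134.6 153.9] dp [  -5.    -6.2 -113.9] rv [ 0.004 -0.015  0.012] F [ 0.8  0.5 -2. ] w 17.9
[-2.0, 1.1, 28.5, 0.001, -0.004, 0.003],[-1.9, 1.1, 28.5, 0.001, -0.004, 0.003],[-1.8, 1.2, 28.5, 0.001, -0.004, 0.003],[-1.7, 1.2, 28.5, 0.001, -0.004, 0.003],
```

Request:
{"op": "move_arm", "data": {
  "deltas": [
    [-2,2,22,0.002,-0.006,0.004],
    [-2,1,27,0.001,-0.005,0.003],
    [-2,1,27,0.001,-0.004,0.003],
    [-1,1,20,0,0,0],
    [0,0,5,0,0,0]
  ]
}}

```text
t: 14.0
ee_pos: [566.6, 127.3, 54.7]
orientation: [-3.119, -0.373, -0.012]
ft_force: [-1.0, -0.1, -0.8]
width: 17.8
```

```bash
python3 look.py 15 wrist; python3 -c "
from h import *
plan((*world(-16,-40),-10),.237,n=3)
w=dict(np.load('wrist15.npz')); print(tray(w['ee_pos']))"
```

```text
14.05 [566.7 127.3  54.8] [-3.119 -0.373 -0.012] [-1.1 -0.1 -1.8] 17.696348895265672
t 14.05 pos [566.7 127.3  54.8] dp [ -2.    1.  -64.8] rv [ 0.001 -0.007  0.001] F [-1.1 -0.1 -1.8] w 17.7
[-0.7, -0.5, 21.6, 0.0, -0.002, 0.0],[-0.7, -0.5, 21.6, 0.0, -0.002, 0.0],[-0.6, -0.5, 21.6, 0.0, -0.002, 0.0],
[-14.2936382  -41.46778076]
```

View pics/wrist15.png

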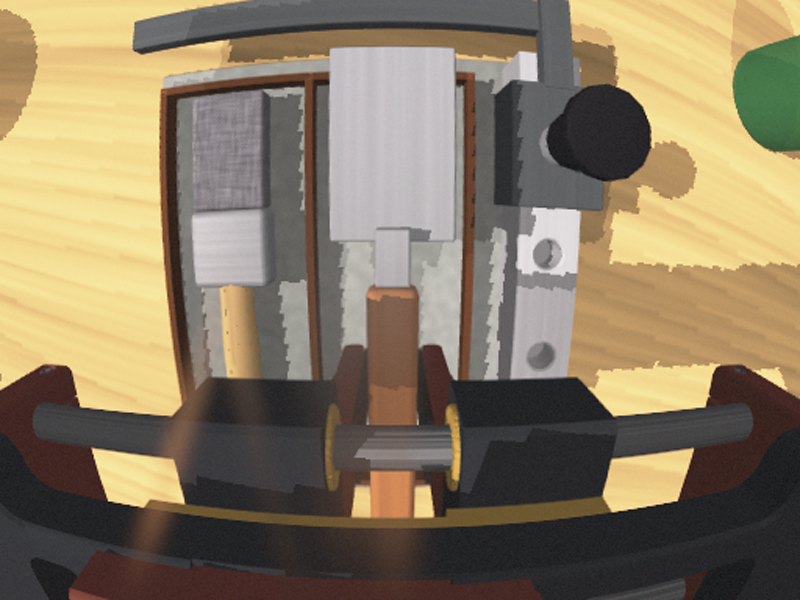

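The blade is above its compartment and the bar and knob are clear. Lowering.

Request:
{"op": "move_arm", "data": {
  "deltas": [
    [-1,-0.5,20,0,-0.004,0],
    [-1,-0.5,20,0,-0.003,0],
    [-1,0,14,0,0,0],
    [0,0,4,0,0,0],
    [0,0,0,0,0,0]
  ]
}}

```text
t: 14.47
ee_pos: [567.6, 125.5, 0.9]
orientation: [3.12, 0.366, 0.011]
ft_force: [-0.7, 0.8, 0.4]
width: 18.2
```

```bash
python3 -c "
from h import *
plan((*world(-16,-40),-21),.237,n=1)
print(tray(ctrl.get_obs()['ee_pos']))"
```

```text
t 14.47 pos [567.6 125.5   0.9] dp [ -2.9   2.8 -21.9] rv [ 0.001 -0.007 -0.004] F [-0.7  0.8  0.4] w 18.2
[-2.3, -3.5, 21.9, 0.001, -0.007, -0.004],
[-13.82717674 -43.44527854]
```

Request:
{"op": "move_arm", "data": {
  "deltas": [
    [-2,-2.5,7,0,-0.006,-0.003],
    [-1,-1,7,0,-0.004,-0.002],
    [0,0,4,0,0,0],
    [0,0,0,0,0,0]
  ]
}}

```text
t: 14.8
ee_pos: [566.7, 128.5, -14.2]
orientation: [3.118, 0.373, 0.004]
ft_force: [-0.1, 1.0, -1.4]
width: 18.0
```

```bash
python3 look.py 16 wrist; python3 -c "
from h import *
plan((*world(-16,-40),-21.5),.237,n=1)
w=dict(np.load('wrist16.npz'))
print(tray(w['ee_pos']),tray(wat(w,392,48,10)))"
```

```text
14.85 [566.9 128.6 -13.9] [3.118 0.373 0.004] [ 0.  -0.1 -0.7] 17.295591816244723
t 14.85 pos [566.9 128.6 -13.9] dp [-2.3 -0.2 -7.6] rv [ 0.001 -0.003  0.001] F [ 0.  -0.1 -0.7] w 17.3
[-2.3, -0.3, 7.6, 0.001, -0.003, 0.001],
[-13.94426156 -40.33799845] [105.53012728 -40.80656427]
```

View pics/wrist16.png

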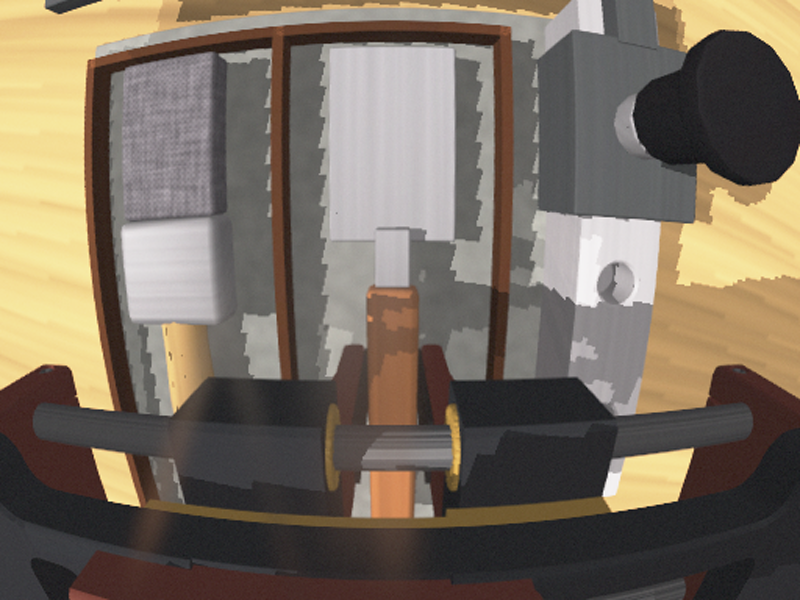

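The blade tip is at tray x≈105.5 and centred on y -40. Lowering the rest of the way and releasing.

Request:
{"op": "move_arm", "data": {
  "deltas": [
    [-2,0,4,0,-0.002,0],
    [0,0,3,0,0,0],
    [0,0,0.5,0,0,0],
    [0,0,0,0,0,0]
  ]
}}

```text
t: 15.18
ee_pos: [565.4, 128.3, -21.4]
orientation: [3.118, 0.373, 0.003]
ft_force: [-0.1, -0.6, -1.2]
width: 17.8
```

Request:
{"op": "move_arm", "data": {
  "deltas": [
    [0,0,0,0,0,0],
    [0,0,0,0,0,0],
    [0,0,0,0,0,0],
    [0,0,0,0,0,0],
    [0,0,0,0,0,0]
  ],
  "hand": 0.1
}}

```text
t: 15.6
ee_pos: [566.0, 128.4, -20.8]
orientation: [3.118, 0.373, 0.005]
ft_force: [0.1, -0.5, 0.3]
width: 39.3
```

Request:
{"op": "move_arm", "data": {
  "deltas": [
    [0,0,-6,0,0,0],
    [0,0,-15,0,0,0],
    [0,0,-25,0,0,0],
    [0,0,-40,0,0,0],
    [0,0,-40,0,0,0]
  ]
}}

```text
t: 16.02
ee_pos: [559.3, 127.1, 102.2]
orientation: [3.117, 0.373, -0.022]
ft_force: [0.6, 0.2, 0.8]
width: 39.3
```

```bash
python3 look.py 17 wrist; python3 -c "
from h import *
plan((*world(60,-114),110),.237)
plan((*world(75,-114),110),.237,n=1)"
```

```text
16.0667 [564.2 128.2 110.1] [ 3.118  0.373 -0.004] [2.3 1.1 3.4] 39.23180158592979
t 16.07 pos [564.2 128.2 110.1] dp [ 91.7 -53.9  -0.1] rv [0.001 0.003 0.001] F [2.3 1.1 3.4] w 39.2
[25.5, 24.7, -0.0, 0.0, 0.001, 0.0],[25.5, 24.7, -0.0, 0.0, 0.001, 0.0],[25.5, 24.7, 0.0, 0.0, 0.001, 0.0],
t 16.07 pos [564.2 128.2 110.1] dp [ 1.063e+02 -5.040e+01 -1.000e-01] rv [0.001 0.003 0.001] F [2.3 1.1 3.4] w 39.2
[91.4, 74.0, -0.1, 0.001, 0.003, 0.001],
```

View pics/wrist17.png

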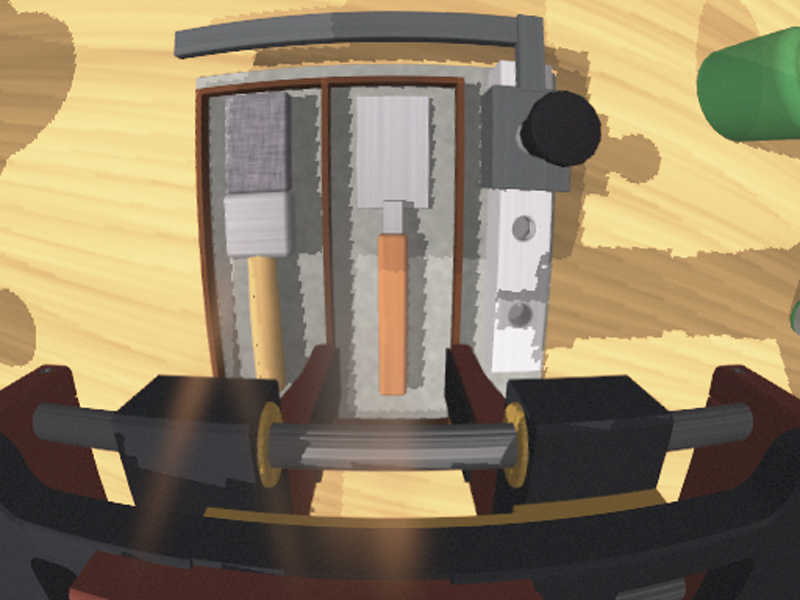

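Both tools lie flat in their compartments: spatula at (356–430,97–395), brush at (226–290,93–380). Next the knob, starting with a move above it.

Request:
{"op": "move_arm", "data": {
  "deltas": [
    [18,15,0,0,0,0],
    [25,20,0,0,0,0],
    [22,18,0,0,0,0],
    [14,11,0,0,0,0],
    [6,5,0,0,0,0]
  ],
  "hand": -0.6
}}

```text
t: 16.48
ee_pos: [668.8, 81.3, 120.3]
orientation: [3.118, 0.378, 0.017]
ft_force: [0.4, 0.4, -0.2]
width: 68.7
```

Request:
{"op": "move_arm", "data": {
  "deltas": [
    [0,0,0,0,0,0],
    [0,0,0,0,0,0]
  ]
}}

```text
t: 16.65
ee_pos: [669.7, 80.5, 120.5]
orientation: [3.118, 0.375, 0.018]
ft_force: [-0.7, 0.0, -0.1]
width: 70.4
```

```bash
python3 look.py 18 wrist; python3 -c "
from h import *
plan((*world(75,-114),80),.237,n=1)"
```

```text
16.7 [669.3  80.6 120.4] [3.118 0.376 0.017] [0.1 0.5 0.8] 70.11671738446368
t 16.7 pos [669.3  80.6 120.4] dp [  1.2  -2.9 -40.4] rv [ 0.002 -0.011  0.003] F [0.1 0.5 0.8] w 70.1
[0.0, 2.9, 40.4, 0.002, -0.011, 0.003],
```

View pics/wrist18.png

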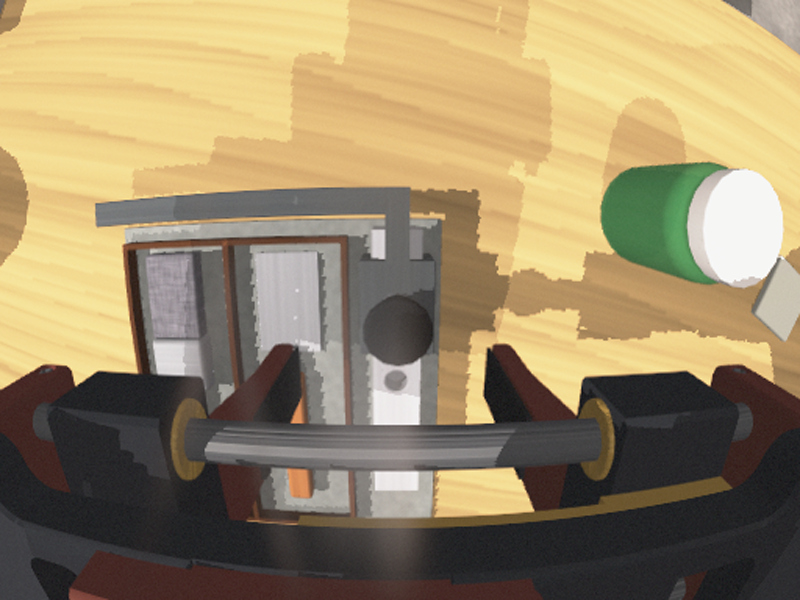

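```bash
python3 -c "
from h import *
w=dict(np.load('wrist18.npz')); p=wat(w,398.5,330,102); print(p,tray(p),world(75,-114))
p=wat(w,363,330,102);q=wat(w,434,330,102);print(np.linalg.norm(p-q))
"
```

```text
[672.43538106  77.301737   102.        ] [  76.7951525  -114.94181017] [670.46928368  77.79574103]
33.58491761117529
```

The knob flange at (398,330) gives (672,77), agreeing with the tray fit to 2 mm. Descending around it.

Request:
{"op": "move_arm", "data": {
  "deltas": [
    [0.5,2,16,0,-0.006,0.002],
    [0.5,1.5,18,0,-0.006,0.001],
    [0.5,0,16,0,-0.004,0],
    [0,0,8,0,0,0],
    [0,0,0,0,0,0]
  ]
}}

```text
t: 17.12
ee_pos: [667.1, 79.2, 55.0]
orientation: [3.116, 0.374, -0.018]
ft_force: [-0.3, 0.2, -0.1]
width: 70.3
```

```bash
python3 look.py 19 wrist side; python3 -c "
from h import *
plan((671.3,77.6,32),.237,n=1)
crop(dict(np.load('side19.npz')),180,140,90,80,7,'pics/c9.png')"
```

```text
17.2167 [668.   79.2  56.7] [ 3.116  0.374 -0.015] [-0.4  0.4 -0. ] 70.44661761887798
t 17.22 pos [668.   79.2  56.7] dp [  3.3  -1.6 -24.7] rv [0.002 0.01  0.002] F [-0.4  0.4 -0. ] w 70.4
[3.1, 2.3, 24.7, 0.002, 0.01, 0.002],
```

View pics/wrist19.png

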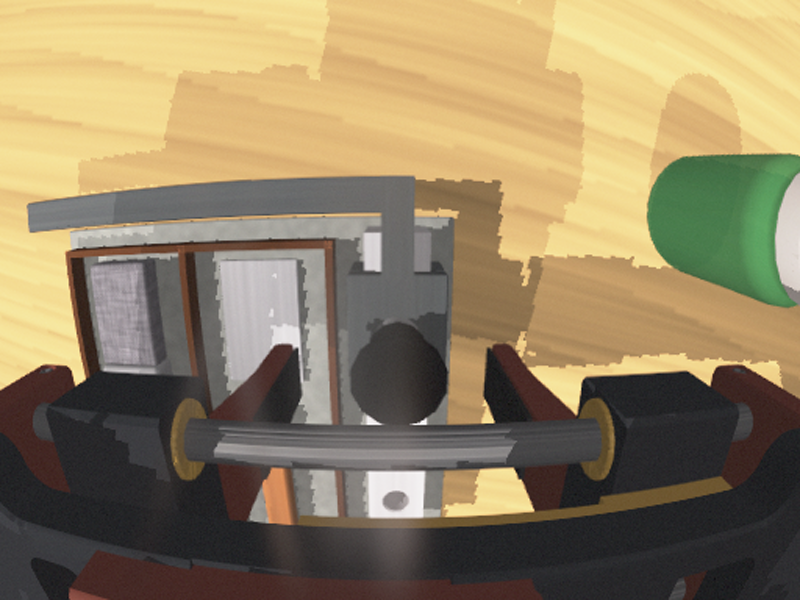

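View pics/c9.png

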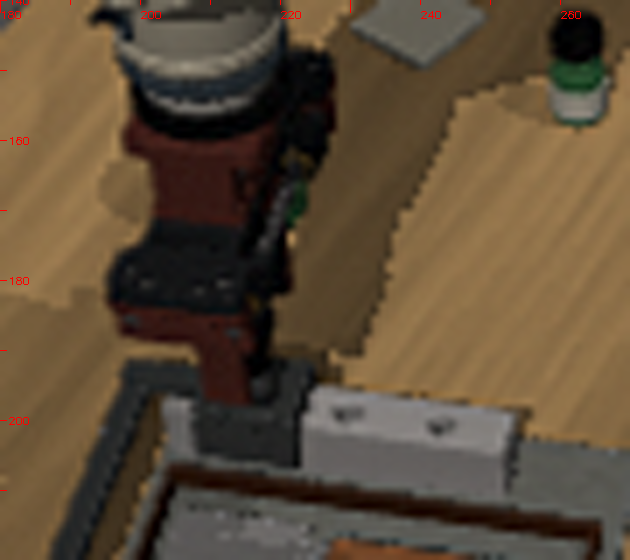

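Request:
{"op": "move_arm", "data": {
  "deltas": [
    [2,1.5,8,0,0.006,0.001],
    [1.5,1,9,0,0.004,0.001],
    [0.5,0,7,0,0,0],
    [0,0,0,0,0,0]
  ]
}}

```text
t: 17.55
ee_pos: [674.4, 77.8, 32.2]
orientation: [3.118, 0.371, 0.008]
ft_force: [-1.4, -0.4, -0.1]
width: 70.3
```

```bash
python3 look.py 20 wrist; python3 -c "
from h import *
plan((671.3,77.6,32),.237,n=1)"
```

```text
17.6 [674.7  77.8  32.7] [3.118 0.371 0.009] [ 0.6  0.1 -0.5] 70.3021245815868
t 17.6 pos [674.7  77.8  32.7] dp [-3.4 -0.2 -0.7] rv [ 0.002 -0.005  0.   ] F [ 0.6  0.1 -0.5] w 70.3
[-3.3, -0.6, 0.7, 0.002, -0.005, 0.0],
```

View pics/wrist20.png

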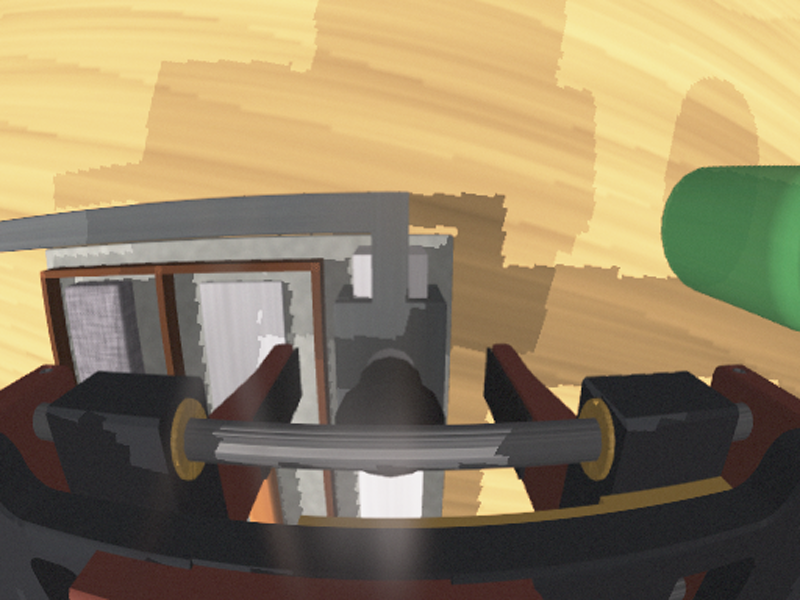

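The knob is centred between the fingers at x≈391. A small correction, then close.

Request:
{"op": "move_arm", "data": {
  "deltas": [
    [-3,-0.5,0,0,-0.004,0],
    [0,0,0,0,0,0],
    [0,0,0,0,0,0]
  ]
}}

```text
t: 17.85
ee_pos: [671.9, 77.5, 33.3]
orientation: [3.117, 0.371, 0.003]
ft_force: [0.1, 0.1, -0.4]
width: 69.9
```

Request:
{"op": "move_arm", "data": {
  "deltas": [
    [0,0,0,0,0,0],
    [0,0,0,0,0,0],
    [0,0,0,0,0,0],
    [0,0,0,0,0,0],
    [0,0,0,0,0,0]
  ],
  "hand": 1
}}

```text
t: 18.27
ee_pos: [672.7, 77.7, 34.8]
orientation: [3.117, 0.371, 0.007]
ft_force: [0.2, -0.6, 0.1]
width: 40.5
```

Request:
{"op": "move_arm", "data": {
  "deltas": [
    [0,0,0,0,0,0],
    [0,0,0,0,0,0],
    [0,0,0,0,0,0]
  ]
}}

```text
t: 18.52
ee_pos: [672.7, 78.2, 34.9]
orientation: [3.118, 0.371, 0.007]
ft_force: [0.2, 0.4, 0.5]
width: 32.9
```

```bash
python3 look.py 21 wrist side; python3 -c "
from h import *
plan((671.3,77.6,32),.237,n=1)
crop(dict(np.load('side21.npz')),180,140,90,80,7,'pics/c10.png')"
```

```text
18.6167 [672.6  78.2  34.9] [3.118 0.371 0.007] [-1.3  0.1  0.6] 33.270840850200145
t 18.62 pos [672.6  78.2  34.9] dp [-1.3 -0.6 -2.9] rv [ 0.002 -0.004 -0.   ] F [-1.3  0.1  0.6] w 33.3
[-1.5, 0.2, 2.9, 0.002, -0.004, -0.0],
```

View pics/wrist21.png

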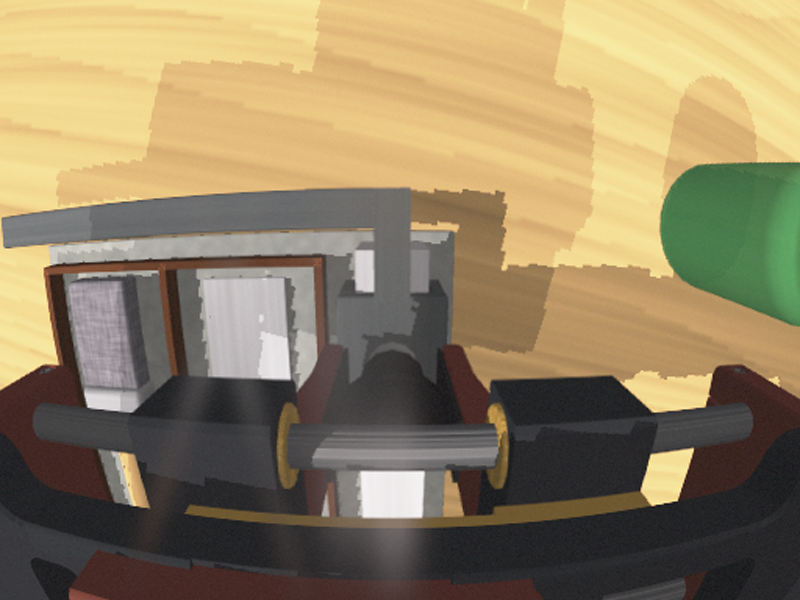

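View pics/c10.png

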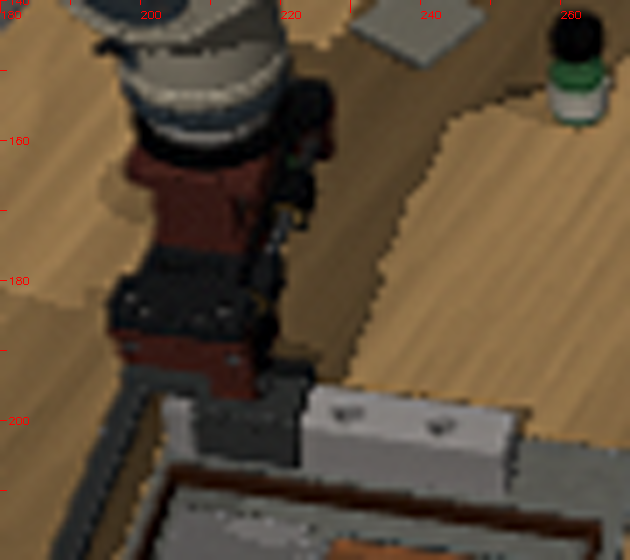

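The jaws stopped at 33 mm, so they hold the flange (34 mm) and not the 24 mm stem; I'm slightly too high. I'll open a little, go 6 mm lower and close again.

Request:
{"op": "move_arm", "data": {
  "deltas": [
    [-1,0,0,0,-0.003,0],
    [0,0,0,0,0,0],
    [0,0,0,0,0,0]
  ],
  "hand": -0.05
}}

```text
t: 18.87
ee_pos: [671.7, 77.6, 34.9]
orientation: [3.117, 0.371, 0.002]
ft_force: [0.0, -0.1, 0.4]
width: 45.4
```

Request:
{"op": "move_arm", "data": {
  "deltas": [
    [-0.5,0,4,0,0,0],
    [0,0,3,0,0,0],
    [0,0,0,0,0,0]
  ]
}}

```text
t: 19.12
ee_pos: [671.3, 77.2, 27.3]
orientation: [3.117, 0.371, 0.002]
ft_force: [0.4, 0.6, -0.1]
width: 45.9
```

Request:
{"op": "move_arm", "data": {
  "deltas": [
    [0,0,0,0,0,0],
    [0,0,0,0,0,0],
    [0,0,0,0,0,0],
    [0,0,0,0,0,0],
    [0,0,0,0,0,0]
  ],
  "hand": 1
}}

```text
t: 19.53
ee_pos: [670.7, 77.7, 26.7]
orientation: [3.117, 0.371, 0.0]
ft_force: [-0.2, -0.2, 0.3]
width: 32.9
```

```bash
python3 look.py 22 wrist
```

```text
19.5833 [670.7  77.7  26.7] [3.118 0.371 0.   ] [-0.3  0.7 -0.7] 32.98865701538937
```

View pics/wrist22.png

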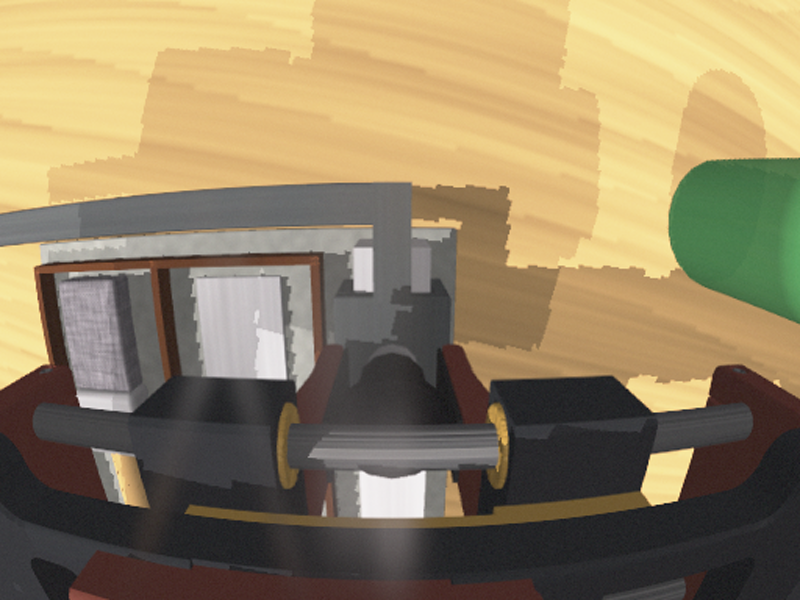

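```bash
python3 -c "
from h import *
w=dict(np.load('wrist18.npz'))
w['frame']=np.clip(w['frame'].astype(float)*2.2,0,255).astype(np.uint8)
crop(w,285,205,110,120,6,'pics/c11.png')
rz=w['range_z'];M=w['cam_to_world'];v,u=np.mgrid[0:384,0:512]; x=u-w['cx'];y=v-w['cy'];r=np.hypot(x,y)+1e-9;k=np.tan(r/w['fx'])/r
P=np.stack([x*k*rz,y*k*rz,rz],-1)@M[:3,:3].T+M[:3,3]
Q=R.from_rotvec(w['ori']).inv().apply((P-w['ee_pos']).reshape(-1,3)).reshape(P.shape)
for vv in range(222,330,6):
  row=Q[vv,305:400]; ok=(row[:,2]<-20)&(row[:,2]>-130)
  if ok.any():
    i=np.argmax(ok); print(vv,305+i,[tuple(row[j].round(0).astype(int).tolist()) for j in range(i,min(i+40,94),4) if ok[j]])
"
```

```text
222 311 [(10, 36, -30), (11, 37, -34), (11, 40, -33), (11, 42, -34), (11, 44, -34)]
228 311 [(6, 36, -31), (10, 36, -40), (11, 37, -44), (11, 40, -43), (11, 42, -44), (11, 44, -44)]
234 310 [(2, 36, -29), (6, 36, -40), (9, 36, -48), (10, 38, -50), (11, 39, -53), (11, 42, -52), (11, 43, -53)]
240 310 [(-1, 36, -31), (3, 36, -40), (6, 36, -50), (10, 36, -59), (11, 37, -61), (11, 39, -61), (11, 41, -62), (11, 44, -60)]
246 310 [(-5, 36, -32), (0, 36, -42), (3, 36, -50), (7, 36, -59), (10, 36, -66), (11, 38, -68), (11, 39, -68), (11, 41, -68), (11, 43, -68), (11, 45, -69)]
252 309 [(-10, 36, -28), (-5, 36, -40), (0, 36, -51), (4, 36, -59), (7, 36, -66), (9, 36, -71), (11, 37, -75), (11, 39, -75), (11, 41, -75), (11, 43, -74)]
258 312 [(-9, 36, -39), (-4, 36, -49), (0, 36, -58), (3, 36, -65), (7, 36, -72), (10, 36, -78), (10, 38, -78), (11, 39, -81), (11, 41, -80), (11, 42, -81)]
264 314 [(-9, 36, -46), (-5, 36, -55), (-2, 36, -61), (3, 36, -71), (6, 36, -77), (9, 36, -82), (10, 37, -84), (11, 38, -86), (11, 40, -87), (11, 41, -87)]
270 317 [(-9, 36, -54), (-5, 36, -62), (28, 21, -122), (
[... 810 characters left out ...]
, (21, 17, -127), (-10, 36, -81), (-6, 36, -87), (-6, 38, -88), (-2, 37, -93)]
306 332 [(-10, 36, -86), (-9, 37, -88), (-5, 37, -93), (-2, 38, -97), (1, 38, -102), (3, 38, -105), (6, 38, -109), (8, 37, -113), (10, 37, -116), (12, 37, -119)]
312 336 [(-11, 37, -90), (-7, 37, -95), (-5, 38, -98), (-2, 38, -103), (1, 37, -107), (4, 37, -110), (7, 37, -114), (9, 37, -117), (10, 38, -119), (12, 38, -122)]
318 338 [(-11, 37, -94), (-7, 37, -99), (-5, 37, -103), (-2, 37, -106), (0, 38, -109), (4, 37, -114), (6, 37, -117), (8, 37, -119), (10, 37, -122), (11, 38, -124)]
324 341 [(-11, 37, -98), (-8, 37, -102), (-4, 37, -106), (-2, 38, -109), (0, 38, -113), (3, 38, -116), (6, 37, -120), (7, 38, -122)]
```

View pics/c11.png

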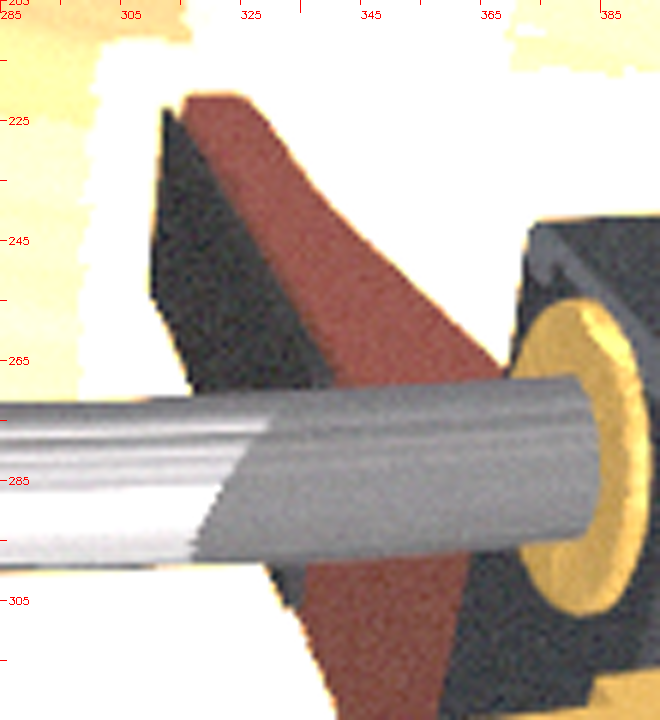

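The range data explain it: the pads are flat from the tip (about 28 mm behind the reported TCP) up to about 87 mm. The flange always meets them first, so a grip on the flange is what this gripper can do. It is firm and centred, with the tips about 4 mm above the sleeve. Lifting gently.

Request:
{"op": "move_arm", "data": {
  "deltas": [
    [0,0,-4,0,0,0],
    [0,0,-4,0,0,0],
    [0,0,-4,0,0,0],
    [0,0,-2,0,0,0],
    [0,0,0,0,0,0]
  ]
}}

```text
t: 20.0
ee_pos: [669.3, 77.3, 39.5]
orientation: [3.117, 0.371, -0.004]
ft_force: [1.6, 1.5, -7.0]
width: 32.8
```

```bash
python3 look.py 23 wrist side; python3 -c "
from h import *
crop(dict(np.load('side23.npz')),180,140,90,80,7,'pics/c12.png')"
```

```text
20.1 [669.2  77.3  39.2] [ 3.117  0.371 -0.005] [ 0.3  0.  -7. ] 32.89573203311059
```

View pics/wrist23.png

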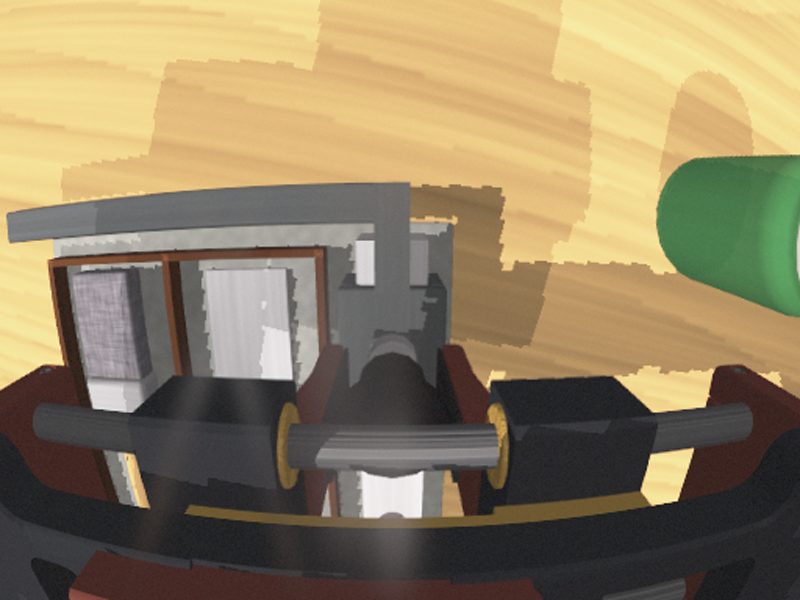

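View pics/c12.png

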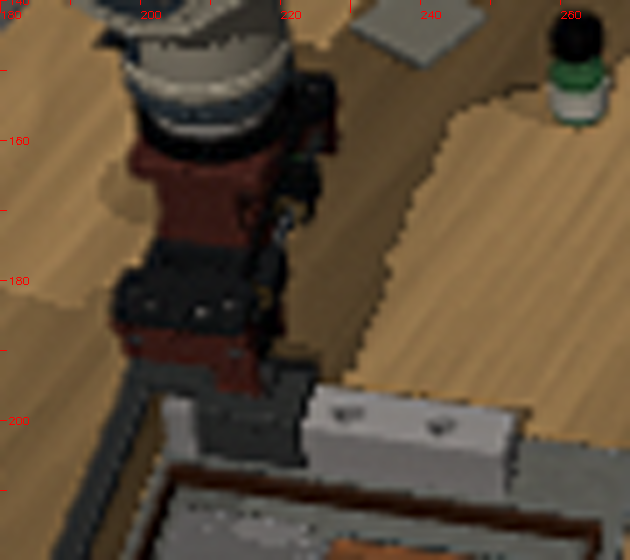

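The pull is -7 N with the plunger raised 12.6 mm, so the spring is being lifted and the grip isn't slipping. A little more lift, then slide.

Request:
{"op": "move_arm", "data": {
  "deltas": [
    [0,0,-2,0,0,0],
    [-5,0,0,0,0,0],
    [-6,0,0,0,0,0],
    [-6,0,0,0,0,0]
  ]
}}

```text
t: 20.43
ee_pos: [652.5, 73.3, 40.8]
orientation: [3.117, 0.371, -0.003]
ft_force: [2.1, 0.7, -7.7]
width: 33.2
```

```bash
python3 -c "
from h import *
o=ctrl.get_obs();plan((622.1,66,41),.237,n=1)"
```

```text
t 20.43 pos [652.5  73.3  40.8] dp [-30.4  -7.3   0.2] rv [ 0.002  0.002 -0.   ] F [ 2.1  0.7 -7.7] w 33.2
[-31.2, -0.1, -0.1, 0.002, 0.002, -0.0],
```

Request:
{"op": "move_arm", "data": {
  "deltas": [
    [-8,0,0,0,0,0],
    [-8,0,0,0,0,0],
    [-6,0,0,0,0,0],
    [-4,0,0,0,0,0],
    [0,0,0,0,0,0]
  ]
}}

```text
t: 20.85
ee_pos: [621.6, 65.8, 40.8]
orientation: [3.117, 0.371, -0.007]
ft_force: [1.3, -0.1, -7.8]
width: 32.6
```

```bash
python3 look.py 24 side wrist top; python3 -c "
from h import *
plan((622.1,66,41),.237,n=1)
crop(dict(np.load('side24.npz')),170,140,100,90,7,'pics/c13.png')"
```

```text
21.0 [622.2  65.9  40.6] [ 3.117  0.371 -0.008] [-1.3  0.4 -7.7] 33.26516631176127
t 21.0 pos [622.2  65.9  40.6] dp [-0.1  0.1  0.4] rv [ 0.002  0.005 -0.   ] F [-1.3  0.4 -7.7] w 33.3
[-0.1, -0.1, -0.4, 0.002, 0.005, -0.0],
```

View pics/c13.png

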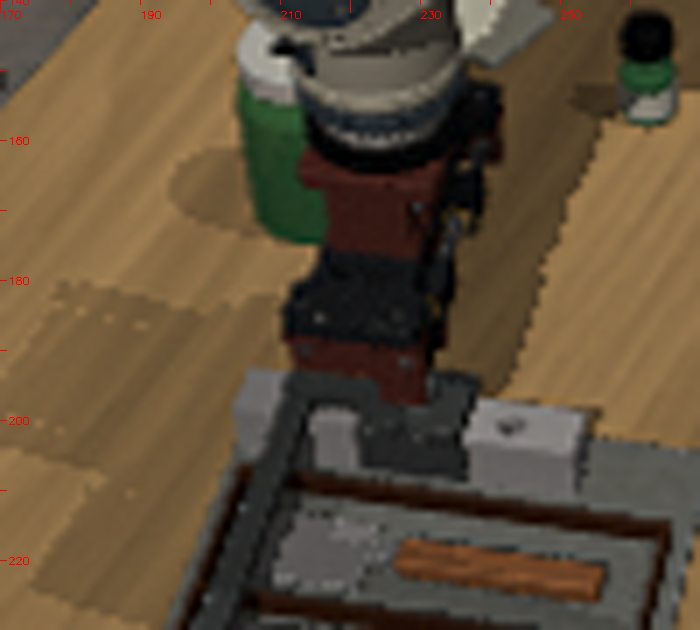

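View pics/wrist24.png

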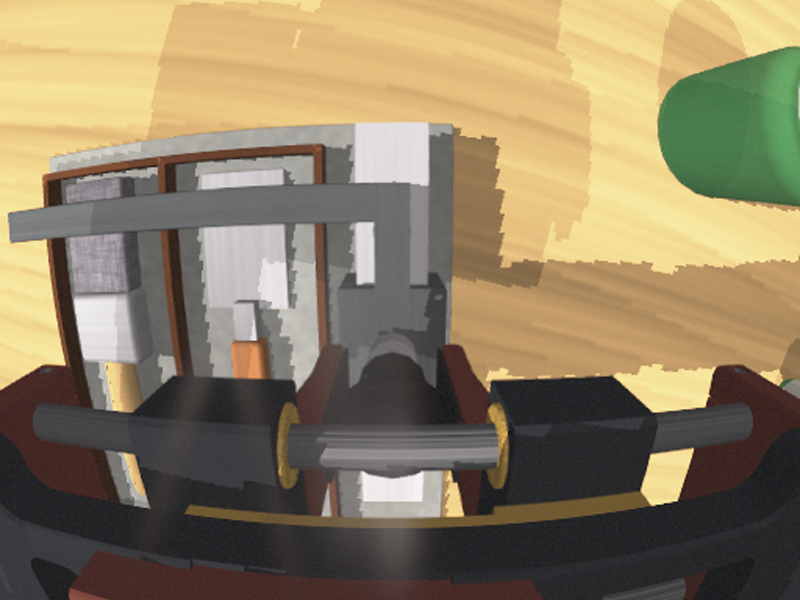

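The bar now crosses both heads and the section has moved 50 mm, with position error 0.1 mm. Lowering the pin.

Request:
{"op": "move_arm", "data": {
  "deltas": [
    [0,0,4,0,0.003,0],
    [0,0,4,0,0,0],
    [0,0,0,0,0,0]
  ]
}}

```text
t: 21.25
ee_pos: [622.6, 66.0, 32.0]
orientation: [3.118, 0.371, -0.002]
ft_force: [-1.3, 0.3, -6.1]
width: 32.6
```

```bash
python3 -c "
from h import *
plan((622.1,66,26.5),.237,n=1)"
```

```text
t 21.25 pos [622.6  66.   32. ] dp [-0.5 -0.  -5.5] rv [ 0.002  0.002 -0.   ] F [-1.3  0.3 -6.1] w 32.6
[-0.5, -0.1, 5.5, 0.002, 0.002, -0.0],
```

The spring still pulls down below the 11 mm ride height, so the pin is entering the hole. Continuing.

Request:
{"op": "move_arm", "data": {
  "deltas": [
    [-0.5,0,3,0,0,0],
    [0,0,2,0,0,0],
    [0,0,0,0,0,0]
  ]
}}

```text
t: 21.5
ee_pos: [622.8, 66.0, 26.7]
orientation: [3.118, 0.371, -0.001]
ft_force: [-2.6, 0.4, -3.0]
width: 33.0
```

Request:
{"op": "move_arm", "data": {
  "deltas": [
    [0,0,1.5,0,0,0],
    [0,0,0,0,0,0]
  ]
}}

```text
t: 21.67
ee_pos: [623.9, 66.3, 26.9]
orientation: [3.118, 0.371, 0.002]
ft_force: [-2.9, 0.6, -6.5]
width: 33.1
```

Request:
{"op": "move_arm", "data": {
  "deltas": [
    [-1.5,0,1.5,0,0,0],
    [-0.5,0,1,0,0,0]
  ]
}}

```text
t: 21.83
ee_pos: [624.2, 66.3, 26.6]
orientation: [3.118, 0.371, 0.009]
ft_force: [-4.7, 0.4, 5.1]
width: 33.1
```

```bash
python3 look.py 25 side wrist; python3 -c "
from h import *
print(ctrl.get_obs()['ft_force'],ctrl.get_obs()['ee_pos'])"
```

```text
21.9333 [624.1  66.3  26.6] [3.118 0.371 0.009] [-3.6  0.4  4.9] 32.77620526510219
[-3.61433539  0.35589489  4.92297132] [624.14324869  66.31523806  26.58758033]
```

Force is now +5 N upward at z 26.6, the same height as home before, so the pin is on its stop. It leans to +x in its hole by about 1.5–2 mm, so I'll ease it back.

Request:
{"op": "move_arm", "data": {
  "deltas": [
    [-2,0,0.3,0,-0.006,0],
    [-2,0,0.3,0,0,0]
  ]
}}

```text
t: 22.1
ee_pos: [622.0, 65.8, 26.7]
orientation: [3.117, 0.371, 0.006]
ft_force: [1.7, 0.6, -1.6]
width: 33.0
```

```bash
python3 -c "
from h import *
plan((622.1,66,26.5),.237,n=1)"
```

```text
t 22.1 pos [622.   65.8  26.7] dp [ 0.1  0.2 -0.2] rv [ 0.003 -0.003 -0.   ] F [ 1.7  0.6 -1.6] w 33.0
[0.1, -0.2, 0.2, 0.003, -0.003, -0.0],
```

Request:
{"op": "move_arm", "data": {
  "deltas": [
    [-0.3,0,1,0,0,0],
    [-0.3,0,1,0,0,0]
  ]
}}

```text
t: 22.27
ee_pos: [623.0, 66.0, 26.6]
orientation: [3.117, 0.371, 0.011]
ft_force: [-2.3, 1.0, 9.0]
width: 32.8
```

```bash
python3 look.py 26 side wrist top; python3 -c "
from h import *
plan((622.1,66,26.5),.237,n=1)
crop(dict(np.load('top26.npz')),150,110,100,110,6,'pics/c14.png')"
```

```text
22.4167 [623.1  66.   26.6] [3.117 0.371 0.011] [-1.7  1.4  5.6] 33.05388490133405
t 22.42 pos [623.1  66.   26.6] dp [-1.  -0.  -0.1] rv [ 0.003 -0.007 -0.   ] F [-1.7  1.4  5.6] w 33.1
[-0.9, -0.2, 0.1, 0.003, -0.007, -0.0],
```

View pics/wrist26.png

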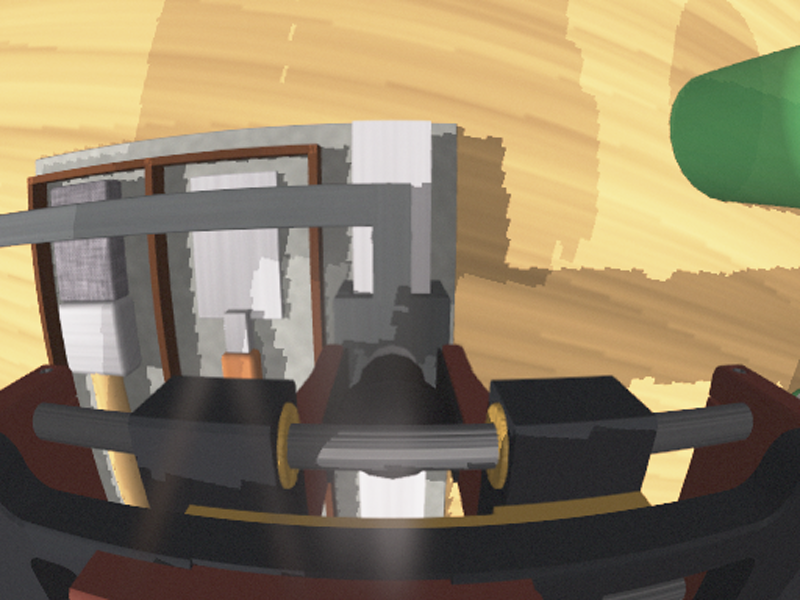

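View pics/side26.png

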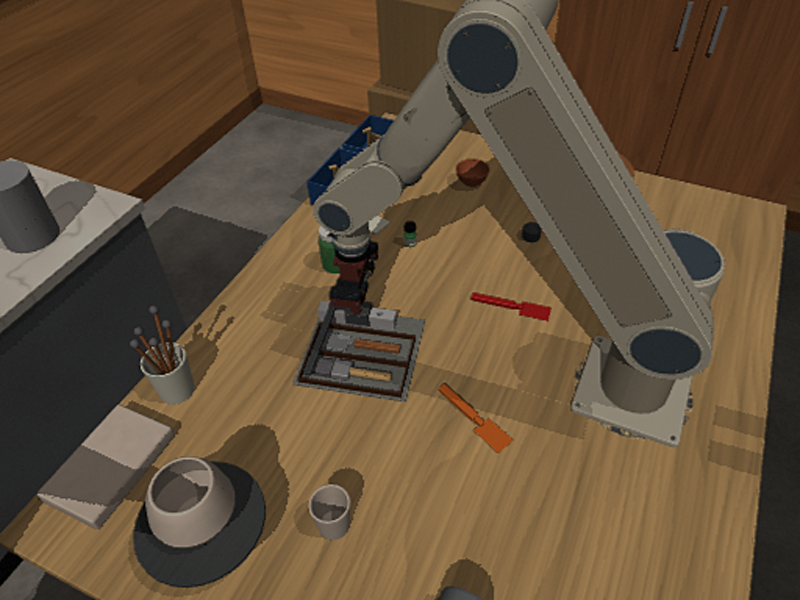

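The wrist and side views show the bar over both heads and the knob still gripped as before. The hand is at the home height, 26.6 against 26.7, pressing 5.6 N onto the stop. Both tools lie in their compartments and the bystanders are untouched. Handing in.

```bash
python3 -c "
from h import *
print(ctrl.close_job()); o=ctrl.get_obs(); print(o['t'],o['ee_pos'],o['ft_force'],o['width'])"
```

```text
the job is handed in; nothing more can be done
None
the job is handed in; nothing more can be done
```

The job is done and handed in at about 22.4 s. The brush and spatula lie flat in their compartments, heads towards the bar and released. The keeper section is in the middle hole, with the pin home and the knob still gripped.

**Last checks**
- **Tools:** both tips were about 105 mm along the tray's x at placing, inside the 110 mm wall. The last wrist picture shows the bar across both heads.
- **Slide:** the hand moved 50 mm along the tube to within about 0.1 mm. After I pressed the pin down, it sat about 1 mm towards +x, within the hole's play.
- **Pin:** the hand came back to its home height, 26.6 mm against 26.7 mm before the lift. It was pressing down on the stop with about 5.6 N at hand-in. The pin was hidden by the fingers, so "home" rests on height and force, not a picture.
- **Bystanders:** I did not touch any of them, and those visible in the last pictures looked undisturbed.

**What disagreed or failed**
- **Finger tips:** they sit about 28 mm short of the reported TCP, contrary to the interface text. My first brush grasp therefore closed above the handle without moving it, and I corrected for this afterwards.
- **Knob grip:** the pads are flat along their length, so they hold the knob by its 34 mm flange (33 mm measured), not the 24 mm stem. The grip held through the lift against about 7–8 N of spring pull without slipping.

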